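# Kit up a handset repair in the parts rack

## Robot

A 6-joint arm with a two-finger parallel gripper is mounted at the origin on the work surface. World frame = base frame: x ahead of the robot, y to its left, z up, the work surface at z = 0. Lengths are in m, angles in rad, forces in N, time in s.
With the tool pointing down it reaches from about 0.35 to 0.975 m from the base axis. Payload 7.1 kg.
Tool frame: the origin (TCP) lies on the centre line of the jaws, within the pads' length; the fingertips stand 19 mm ahead of it and the grasp point (between the pads) is the TCP; z points along the fingers, y is the direction in which the jaws open and shut (so a half turn about z gives the same grasp; the last joint's range is limited). The gripper opens to 88 mm and grips with 3 to 60 N. Pads are 20 mm wide; open, the fingers measure 115 mm over their backs; the gripper's body (75 mm by 178 mm) begins 61 mm behind the grasp point.
Start: joints at [1.328, 0.423, 1.63, -0, 1.089, -0.019], TCP at [0.139, 0.609, 0.242] pointing down, gripper open.
Joint ranges: [-3, 3], [-0.9, 2.11], [0.09, 2.58], [-1.31, 4.45], [0.11, 2.69], [-2.54, 2.54]. Speed limits (rad/s): [2.39, 2.39, 3.01, 3.14, 3.14, 3.14].

## Interface

Orientations are given as a rotation vector (axis times angle).
In Python, from plant import monitor, viewer, ctrl gives the robot as it stands.
- The arm moves only by the tool drive_tool, never from a script. Its argument "motion" is a list of rows, each a list of 4 numbers: the shift along the tool's x, y, z in cm, then the turn about the tool's z in rad. A call has exactly 5 rows; each row shifts and turns the pose as measured when the row begins, along the tool's axes as they then stand; what a row does not reach is not made up. A row lasts 1/12 s, in which the tool goes at most 41.7 mm and 7.16 degrees, less where a joint would pass 70% of its speed; a pose out of reach is approached as far as the arm can. A call with a gripper value outside its range is refused whole. "jaw" is the finger opening in cm, from 0 to 8.78, set as the call begins (left out, the last holds). The fingers move at their own pace and stop on an object; "force" is the grip in N (left out, the last holds). Time passes only in rows, so rows that do not move let the fingers close, or fill a call up. It gives the time, the measured TCP pose, the force and the opening at its end, in the units of the state.
- monitor.sense(): the state, without advancing time (a new reading comes with each control period).
- viewer.get_image(name): name is "scene" or "top" or "wrist"; returns (picture, depth): 480x640x3 uint8, blue, green, red; 480x640 float32, m along the optical axis (not along the pixel's ray), 0 where there is no reading.
- viewer.calibration(name): a dict with "fovy" (degrees; the focal length in pixels is half the picture's height over the tangent of half this angle, whatever the lens; pixels are square), "cx", "cy" (the principal point, pixels), "R" (3x3) and "t" (3): a world point X has camera coordinates R X + t. Camera axes: x right, y down, z forward; pixel columns grow to the right and rows downward; lengths in m; the calibration is good to about 2 mm. A picture is of the moment at which its call begins: read the wrist's pose just before it. calibration takes no time and is no camera call; for the wrist camera it gives the pose at the moment of the call.
- ctrl.job_done(): hands the job in, once; it reports no verdict.
The state is a dict: "t": time; "q": joint angles; "joint_vel": joint speeds; "joint_efforts": joint torques, N m; "position": TCP position; "ee_rot": TCP orientation; "contact_force": force on the tool from outside, world axes, zero at the start; "moment": the same for the moment, N m; "finger_gap": finger opening in m.
Only numpy, scipy, OpenCV 4.12 (cv2) and the standard library are available. Lean on these libraries where they do the work, as an engineer would, in place of code of your own. Each camera call takes 0.05 s, during which the arm holds its last target. There are 200 camera calls.

## Task

Kit up this repair: stand the three upright parts in the rack's channel, flat face to flat face, with the tall battery pack next to the fixed end wall, the short battery pack on the side of the sliding stop, and the folded handset between the two, then slide the stop towards the wall until the row is snug with no gaps. Also set the screw pot, standing upright and wholly on it, on the round magnetic pad. Leave the opened phone where it lies, and let go of everything at the end.

Things in the scene. Friction and masses are not known exactly. Their poses are not given: they have to be found in the camera images.
- rack: Fixed aluminium rack on the green mat (mat top z = 2 mm). Origin: centre of underside; y along the row towards the fixed wall, x across. Floor top 6 mm above origin, y -110 to +100 mm. Fixed wall: plain plate 98 mm wide, its top 75 mm above origin, inner face at y = +90 mm. Channel between two side lips, inner faces at x = +-45 mm, tops at 14 mm. Other end open, with the sliding stop.
- stop (a joint): Sliding end stop of the rack, m, 0 to 0.090, grows towards the fixed wall (rack +y). Its pushing face (80 mm wide, 7 to 69 mm above the rack's origin, plate 8 mm thick) is at rack y = -45 mm + value, so the gap to the wall is 135 mm - value. Stays where left; about 1.5 N of friction.
- stop_grip (a point): Point in the stop's black grip block, an upright block 20 mm (rack x) by 16 mm (rack y), top 70 mm above the rack's origin. The point is on its vertical centre line, 15 mm below its top, 38 mm from the pushing face on the side away from the wall.
- pack_tall: Tall handheld-device battery pack, black with grey panels and three brass contacts on top, standing on end: 62 mm long (its x) by 22 mm thick (its y) by 85 mm tall. Origin: centre of the underside; z up. About 0.2 kg.
- handset: Folded clamshell handset, grey, steel hinge spine on top, two lenses on one face, standing on edge: 66 mm long (its x) by 17 mm thick (its y) by 72 mm tall; either face may look at the wall. Origin: centre of the underside; z up. About 0.17 kg.
- pack_short: Short battery pack, black with grey panels and three brass contacts on top, standing on end: 50 mm long (its x) by 21 mm thick (its y) by 56 mm tall. Origin: centre of the underside; z up. About 0.11 kg.
- screw_pot: Closed round steel screw pot, 40 mm across, 35 mm tall (rim of the lid 41 mm). Origin: centre of the underside; z up. About 0.09 kg.
- pad: Round black rubber magnetic pad fixed on the mat, 68 mm across, 6 mm thick (it does not pull). Origin: centre of the underside.
- open_phone: Opened phone lying on the mat, 75 by 158 by 9 mm, loose: not to be moved. Origin: centre of the underside, its y along its length.

How it is judged:
By the outcome, as a careful person would: the job done as asked, in the order asked, and still so for the second after the job is handed in, with the robot touching nothing.
It also fails if it takes over 128 s, if anything falls off the work surface, if the arm or the gripper's body presses on something with over 40 N, if the wrist force passes 120 N, or if a joint passes its speed limit or range.

## Working session

There is one attempt and no reset: what is moved stays moved. The work goes in short steps, Python scripts to look and compute and a tool call to move; the robot and the scene stay as the last step left them, time stands still between calls to the robot, and variables do not carry over. Pictures are saved under pics/ and viewed, about 12 in all and at most 16, crops included, and the job is handed in when it is done.

Besides the shell and the picture viewer there is one more tool, called as name(argument=value, ...) on one line, values as JSON. drive_tool: Moves the arm, as the interface text tells. Its arguments: {"type":"object","properties":{"motion":{"type":"array","items":{"type":"array","items":{"type":"number"}}},"jaw":{"type":"number"},"force":{"type":"number"}},"required":["motion"]}

```bash
ls; mkdir -p pics; cat > h.py <<'E'
import numpy as np, cv2, sys
from scipy.spatial.transform import Rotation as Ro
from plant import monitor, viewer, ctrl
np.set_printoptions(precision=4, suppress=True)
def shot(n, tag):
    c=viewer.calibration(n); im,d=viewer.get_image(n)
    cv2.imwrite(f'pics/{tag}.png',im); np.savez(f'pics/{tag}.npz',im=im,d=d,**{k:np.array(v) for k,v in c.items()})
    return load(tag)
def load(tag): return dict(np.load(f'pics/{tag}.npz'))
def f(c): return 240/np.tan(np.radians(float(c['fovy']))/2)
def ray(c,uv,z):
    uv=np.atleast_2d(np.asarray(uv,float)); F=f(c)
    d=np.c_[(uv[:,0]-c['cx'])/F,(uv[:,1]-c['cy'])/F,np.ones(len(uv))]@c['R']
    o=-c['R'].T@c['t']; return o+d*((z-o[2])/d[:,2])[:,None]
def cloud(c):
    v,u=np.mgrid[:480,:640]; F=f(c); d=c['d']
    p=np.stack([(u-c['cx'])/F*d,(v-c['cy'])/F*d,d],-1); return (p-c['t'])@c['R']
def proj(c,X):
    p=np.atleast_2d(X)@c['R'].T+c['t']; return np.c_[p[:,0]/p[:,2]*f(c)+c['cx'],p[:,1]/p[:,2]*f(c)+c['cy']]
E
python3 - <<'E'
from h import *
print(monitor.sense())
for n in ('scene','top','wrist'):
    c=shot(n,n+'0'); print(n,{k:c[k] for k in('fovy','cx','cy','R','t')}, (c['d']>0).mean())
E
```

```text
pics
{'t': 0.0, 'q': array([ 1.328 ,  0.4238,  1.6306,  0.    ,  1.0886, -0.019 ]), 'joint_vel': array([ 0.0001,  0.001 ,  0.0001,  0.    , -0.0005, -0.0006]), 'joint_efforts': array([  0.0027, -54.4622, -27.3672,   0.0645,   0.0225,  -0.0001]), 'position': array([0.1386, 0.6089, 0.2409]), 'ee_rot': array([-0.3509, -3.1217,  0.0023]), 'contact_force': array([-0.3138,  0.2393,  0.3038]), 'moment': array([ 0.0035, -0.0024,  0.013 ]), 'finger_gap': 0.08786853268637715}
scene {'fovy': array(54.2278), 'cx': array(323.6997), 'cy': array(234.141), 'R': array([[-0.4592,  0.8883, -0.0006],
       [ 0.628 ,  0.3242, -0.7075],
       [-0.6282, -0.3253, -0.7067]]), 't': array([ 0.239 , -0.3117,  1.2293])} 0.99611328125
top {'fovy': array(53.1239), 'cx': array(320.7876), 'cy': array(246.1943), 'R': array([[ 0.0305, -0.9995, -0.0025],
       [-0.9758, -0.0293, -0.2166],
       [ 0.2164,  0.009 , -0.9763]]), 't': array([-0.0038,  0.6129,  0.9688])} 0.9959602864583333
wrist {'fovy': array(64.2828), 'cx': array(323.0444), 'cy': array(235.7591), 'R': array([[ 0.2218,  0.9751, -0.0006],
       [ 0.9317, -0.2117,  0.2951],
       [ 0.2876, -0.066 , -0.9555]]), 't': array([-0.6247, -0.0354,  0.3913])} 0.9960384114583334
```

View pics/top0.png

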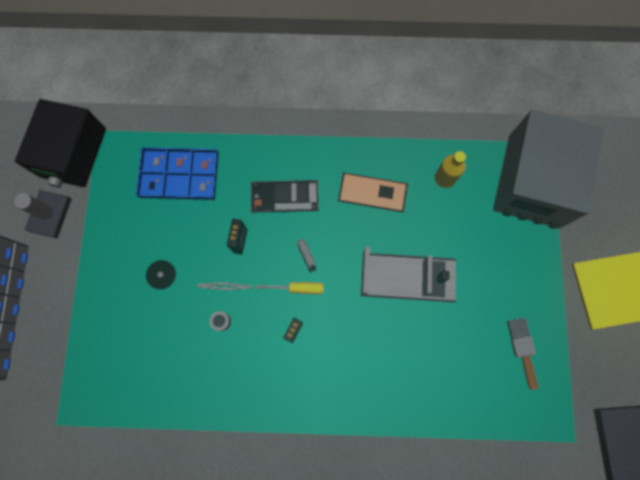

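View pics/scene0.png

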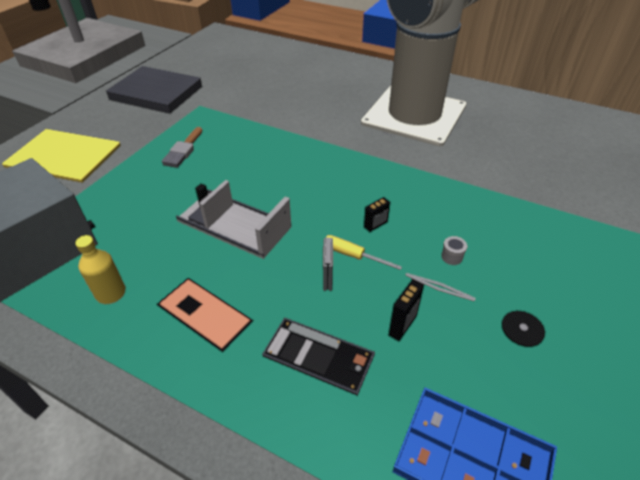

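The top view shows the pad (161,274), pot (220,321), tall pack (237,236), short pack (293,330), handset (307,255), rack (408,278) with the grip at about (442,277), and the phones further back at (285,196) and (373,192). The scene view agrees.

```bash
cat > m.py <<'E'
from h import *
def tops(c,P,seeds,band=.006):
    for n,(u,v,r) in seeds.items():
        s=np.zeros((480,640),bool); s[max(0,v-r):v+r,max(0,u-r):u+r]=1
        z=P[...,2]; k=s&(z>.012)&(z<.2)
        nl,l,st,ce=cv2.connectedComponentsWithStats(k.astype(np.uint8))
        if nl<2: print(n,'none');continue
        i=1+np.argmax(st[1:,4]); m=l==i; h=np.percentile(z[m],95); t=m&(abs(z-h)<band)
        q=P[t][:,:2].astype(np.float32)*1000; (cx,cy),(w,hh),a=cv2.minAreaRect(q)
        print(n,'h %.4f'%h,'c',np.round([cx,cy],1),'size',np.round([w,hh],1),'ang %.1f'%a,'n',t.sum(),'med',np.round(np.median(q,0),1))
S=dict(tall=(237,236,24),handset=(307,255,22),short=(293,330,18),pot=(220,321,16),pad=(161,274,22),grip=(442,277,14))
if __name__=='__main__':
    c=load('top0'); P=cloud(c)
    print('mat z',[P[v,u,2] for u,v in((120,350),(400,350),(350,220))])
    tops(c,P,S)
    c2=load('scene0'); P2=cloud(c2); print('mat2',[P2[v,u,2] for u,v in((300,180),(450,200))])
    tops(c2,P2,dict(tall=(407,305,36),handset=(328,262,32),short=(377,214,20),pot=(455,250,18)))
E
python3 m.py
```

```text
mat z [np.float64(-9.137548581149295e-05), np.float64(-0.00012052383949592644), np.float64(0.006300770524437242)]
tall h 0.0898 c [632.1 201.6] size [22.2 61. ] ang 82.0 n 288 med [631.4 201.2]
handset h 0.0763 c [596.2  46.4] size [64.4 16. ] ang 26.5 n 182 med [597.4  46.3]
short h 0.0615 c [433.5  70. ] size [20.9 49.8] ang 64.2 n 225 med [433.1  70.1]
pot h 0.0404 c [448.6 228.6] size [38.7 38.3] ang 4.4 n 264 med [448.4 229.2]
pad h 0.0121 c [568.1 381.1] size [0. 0.] ang 0.0 n 1 med [568.1 381.1]
grip h 0.0742 c [ 553.2 -235.2] size [43.6 58.4] ang 89.1 n 165 med [ 556.2 -220.6]
mat2 [np.float64(-4.4580433335071395e-05), np.float64(0.003357798059001217)]
tall h 0.0883 c [634. 202.] size [22.4 64. ] ang 81.8 n 510 med [636.9 202.6]
handset h 0.0739 c [598.3  47.3] size [66.  15.6] ang 26.7 n 282 med [600.4  48.3]
short h 0.0593 c [435.1  70.4] size [22.3 51.5] ang 66.1 n 222 med [436.9  71.2]
pot h 0.0391 c [450.  230.2] size [41.5 39.7] ang 26.7 n 325 med [451.8 230.3]
```

Both views agree on the parts to about 2 mm. Next I measure the rack, the stop and the pad.

```bash
python3 - <<'E'
from h import *
for n,box in (('top0',(355,240,465,310)),('scene0',(170,175,300,260))):
    c=load(n); P=cloud(c); u0,v0,u1,v1=box; m=np.zeros((480,640),bool); m[v0:v1,u0:u1]=1
    z=P[...,2]
    k=m&(z>.02)&(z<.1); nl,l,st,ce=cv2.connectedComponentsWithStats(k.astype(np.uint8))
    for i in range(1,nl):
        if st[i,4]<25: continue
        q=P[l==i]; 
        h=np.percentile(q[:,2],97); t=q[abs(q[:,2]-h)<.005]; r=cv2.minAreaRect((t[:,:2]*1000).astype(np.float32))
        print(n,'comp',st[i],'h',h,'top rect',np.round(r[0],1),np.round(r[1],1),round(r[2],1),'ext',q[:,:2].min(0),q[:,:2].max(0))
    # floor/lips
    k=m&(z>.0055)&(z<.02); q=P[k]; r=cv2.minAreaRect((q[:,:2]*1000).astype(np.float32)); print('low',k.sum(),np.round(r[0],1),np.round(r[1],1),round(r[2],1), 'floor z',np.median(z[k]))
for n,(u,v,r) in dict(top0=(161,274,30),scene0=(523,328,36)).items():
    c=load(n); g=c['im'].max(2)[v-r:v+r,u-r:u+r]; k=(g<60).astype(np.uint8); 
    nl,l,st,ce=cv2.connectedComponentsWithStats(k); i=1+np.argmax(st[1:,4])
    cs,_=cv2.findContours((l==i).astype(np.uint8),cv2.RETR_EXTERNAL,cv2.CHAIN_APPROX_NONE); p=cs[0][:,0]+[u-r,v-r]
    X=ray(c,p,.008)[:,:2]*1000; print('pad',n,st[i,4],cv2.minEnclosingCircle(X.astype(np.float32)), 'depth z',np.median(cloud(c)[v-8:v+8,u-12:u-6,2]))
a=cv2.resize(load('top0')['im'][235:310,350:465],None,fx=5,fy=5,interpolation=cv2.INTER_CUBIC); b=cv2.resize(load('scene0')['im'][175:262,170:300],None,fx=5,fy=5)
cv2.imwrite('pics/rackA.png',a)
E
```

```text
top0 comp [361 247   9  49 319] h 0.08048315441813157 top rect [563.3 -82.2] [10.3 97.3] 88.1 ext [ 0.5141 -0.0888] [ 0.6119 -0.0756]
top0 comp [422 256  13  40 346] h 0.07470024436806968 top rect [ 558.7 -216.6] [ 9.  77.9] 88.5 ext [ 0.5182 -0.2393] [ 0.6051 -0.211 ]
top0 comp [433 268  16  21 162] h 0.07532831955514697 top rect [ 557.1 -249.8] [13.9 17.2] 88.5 ext [ 0.5359 -0.2605] [ 0.581 -0.236]
low 3428 [ 568.1 -188.1] [157.7 249.5] 1.7 floor z 0.009260669710501048
scene0 comp [195 180  37  44 950] h 0.07215760766604944 top rect [ 560.  -234.1] [45.5 81. ] 88.7 ext [ 0.5173 -0.2573] [ 0.6009 -0.2091]
scene0 comp [ 255  197   36   56 1022] h 0.07800140227300269 top rect [564.5 -82.2] [12.7 98.7] 87.7 ext [ 0.5151 -0.09  ] [ 0.6144 -0.0735]
low 2553 [ 556.3 -164.1] [244.6 239.4] 50.7 floor z 0.008803289763127444
pad top0 530 ((549.9720458984375, 375.05328369140625), 30.8126277923584) depth z 0.00783068585296912
pad scene0 1075 ((551.175048828125, 377.05084228515625), 33.676025390625) depth z 0.00822097600064789
```

View pics/rackA.png

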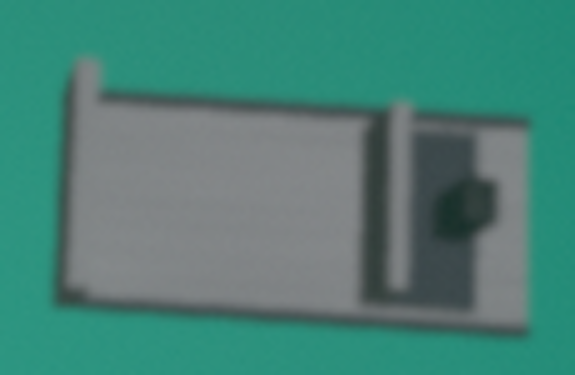

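Rack yaw is about −2°. The wall's inner face is at about (564,−87) mm and the grip at (557,−250). The pad is at (550.6,376). The crop shows the wall on the left, and the stop plate with its grip on the right. Next is a planning helper that turns a target into rows in tool axes.

```bash
cat > plan.py <<'E'
from h import *
def plan(x,y,z,ang,n=None,s=None):
    """mm, deg of jaw axis (world); rows in tool axes"""
    s=s or monitor.sense(); p=np.array(s['position'])*1000; R=Ro.from_rotvec(s['ee_rot']).as_matrix()
    D=np.array([x,y,z])-p; a=np.degrees(np.arctan2(R[1,1],R[0,1])); tw=-np.radians((ang-a+90)%180-90)
    k=n or 5*int(np.ceil(max(np.linalg.norm(D)/40,abs(tw)/.122,.1)/5))
    print('t %.2f at'%s['t'],np.round(p,1),'jaw %.1f'%a,'tilt %.3f'%R[2,2],'delta',np.round(D,1),'turn %.3f'%tw,'F',np.round(s['contact_force'],1),'gap',round(s['finger_gap']*1000,1))
    for i in range(k):
        r=R@Ro.from_rotvec([0,0,tw*i/k]).as_matrix(); print([*np.round(r.T@D/k/10,2),round(tw/k,3)], end=',\n' if i%5==4 else ', ')
if __name__=='__main__': plan(*map(float,sys.argv[1:5]),*map(int,sys.argv[5:6]))
E
python3 plan.py 633 202 165 -8
```

```text
t 0.15 at [138.6 609.  241.1] jaw 77.2 tilt -1.000 delta [ 494.4 -407.   -76.1] turn 1.487 F [ 0.6 -0.1  0.3] gap 87.9
[np.float64(-2.86), np.float64(-1.44), np.float64(0.38), np.float64(0.074)], [np.float64(-2.96), np.float64(-1.22), np.float64(0.38), np.float64(0.074)], [np.float64(-3.04), np.float64(-1.0), np.float64(0.38), np.float64(0.074)], [np.float64(-3.11), np.float64(-0.77), np.float64(0.38), np.float64(0.074)], [np.float64(-3.16), np.float64(-0.53), np.float64(0.38), np.float64(0.074)],
[np.float64(-3.19), np.float64(-0.3), np.float64(0.38), np.float64(0.074)], [np.float64(-3.2), np.float64(-0.06), np.float64(0.38), np.float64(0.074)], [np.float64(-3.2), np.float64(0.18), np.float64(0.38), np.float64(0.074)], [np.float64(-3.17), np.float64(0.41), np.float64(0.38), np.float64(0.074)], [np.float64(-3.14), np.float64(0.65), np.float64(0.38), np.float64(0.074)],
[np.float64(-3.08), np.float64(0.88), np.float64(0.38), np.float64(0.074)], [np.float64(-3.0), np.float64(1.11), np.float64(0.38), np.float64(0.074)], [np.float64(-2.91), np.float64(1.33), np.float64(0.38), np.float64(0.074)], [np.float64(-2.81), np.float64(1.54), np.float64(0.38), np.float64(0.074)], [np.float64(-2.69), np.float64(1.74), np.float64(0.38), np.float64(0.074)],
[np.float64(-2.55), np.float64(1.94), np.float64(0.38), np.float64(0.074)], [np.float64(-2.4), np.float64(2.12), np.float64(0.38), np.float64(0.074)], [np.float64(-2.23), np.float64(2.29), np.float64(0.38), np.float64(0.074)], [np.float64(-2.06), np.float64(2.45), np.float64(0.38), np.float64(0.074)], [np.float64(-1.87), np.float64(2.6), np.float64(0.38), np.float64(0.074)],
```

drive_tool(motion=[[-2.9, -1.4, 0.4, 0.074], [-3.0, -1.2, 0.4, 0.074], [-3.0, -1.0, 0.4, 0.074], [-3.1, -0.8, 0.4, 0.074], [-3.2, -0.5, 0.4, 0.074]])

```text
t: 0.57
position: [0.2619, 0.5078, 0.2198]
ee_rot: [-0.926, -3.001, -0.001]
contact_force: [0.4, 0.1, -0.2]
finger_gap: 0.0881
```

drive_tool(motion=[[-3.2, -0.3, 0.4, 0.074], [-3.2, -0.1, 0.4, 0.074], [-3.2, 0.2, 0.4, 0.074], [-3.2, 0.4, 0.4, 0.074], [-3.1, 0.6, 0.4, 0.074]])

```text
t: 0.98
position: [0.3886, 0.3982, 0.1979]
ee_rot: [-1.487, -2.765, 0.001]
contact_force: [-0.0, 0.5, -0.4]
finger_gap: 0.0878
```

drive_tool(motion=[[-3.1, 0.9, 0.4, 0.074], [-3.0, 1.1, 0.4, 0.074], [-2.9, 1.3, 0.4, 0.074], [-2.8, 1.5, 0.4, 0.074], [-2.7, 1.7, 0.4, 0.074]])

```text
t: 1.4
position: [0.5133, 0.2861, 0.1759]
ee_rot: [-1.993, -2.425, 0.004]
contact_force: [1.2, 0.1, 0.2]
finger_gap: 0.088
```

drive_tool(motion=[[-2.5, 1.9, 0.4, 0.074], [-2.4, 2.1, 0.4, 0.074], [-2.2, 2.3, 0.3, 0.074], [-2.1, 2.5, 0.3, 0.074], [-1.9, 2.6, 0.3, 0.074]])

```text
t: 1.82
position: [0.6364, 0.1719, 0.156]
ee_rot: [-2.425, -1.993, 0.008]
contact_force: [0.3, 0.5, -0.5]
finger_gap: 0.0882
```

```bash
sed -i 's/\[\*np.round(r.T@D\/k\/10,2),round(tw\/k,3)\]/[float(v) for v in [*np.round(r.T@D\/k\/10,2),round(tw\/k,3)]]/' plan.py; python3 plan.py 633 202 165 -8
```

```text
t 1.82 at [636.4 171.9 156. ] jaw -11.2 tilt -1.000 delta [-3.4 30.1  9. ] turn -0.055 F [ 0.3  0.5 -0.5] gap 88.2
[0.58, -0.18, -0.18, -0.011], [0.58, -0.18, -0.18, -0.011], [0.58, -0.17, -0.18, -0.011], [0.58, -0.17, -0.18, -0.011], [0.58, -0.16, -0.18, -0.011],
```

drive_tool(motion=[[1.0, -0.3, -0.3, -0.02], [1.0, -0.3, -0.3, -0.02], [0.9, -0.3, -0.3, -0.015], [0, 0, 0, 0], [0, 0, 0, 0]])

```text
t: 2.23
position: [0.6351, 0.1995, 0.1633]
ee_rot: [-2.373, -2.055, 0.011]
contact_force: [-1.0, -0.2, 0.9]
finger_gap: 0.0877
```

```bash
cat > w.py <<'E'
from m import *
# wrist measure: tops near expected world xy
def wr(tag,x,y,hmin,r=.06,band=.006):
    c=shot('wrist',tag); P=cloud(c); k=(np.hypot(P[...,0]-x/1000,P[...,1]-y/1000)<r)&(P[...,2]>hmin)&(P[...,2]<.13)
    v,u=np.nonzero(k); q=P[k]
    if len(q)<20: print('none'); return
    h=np.percentile(q[:,2],95); t=q[abs(q[:,2]-h)<band]; a=cv2.minAreaRect((t[:,:2]*1000).astype(np.float32))
    print('px',u.min(),u.max(),v.min(),v.max(),'h %.4f'%h,'c',np.round(a[0],1),np.round(a[1],1),'ang %.1f'%a[2],len(t))
if __name__=='__main__': wr(sys.argv[1],*map(float,sys.argv[2:5]))
E
python3 w.py w1 633 202 .05; python3 plan.py 633 202 62 -8
```

```text
px 269 370 218 266 h 0.0878 c [632.8 204.3] [22.1 62.1] ang 81.7 3530
t 2.28 at [635.1 199.7 163.5] jaw -8.2 tilt -1.000 delta [  -2.1    2.3 -101.5] turn -0.004 F [ 0.4  0.  -0.6] gap 87.9
[0.05, -0.03, 2.03, -0.001], [0.05, -0.03, 2.03, -0.001], [0.05, -0.03, 2.03, -0.001], [0.05, -0.03, 2.03, -0.001], [0.05, -0.03, 2.03, -0.001],
```

View pics/w1.png

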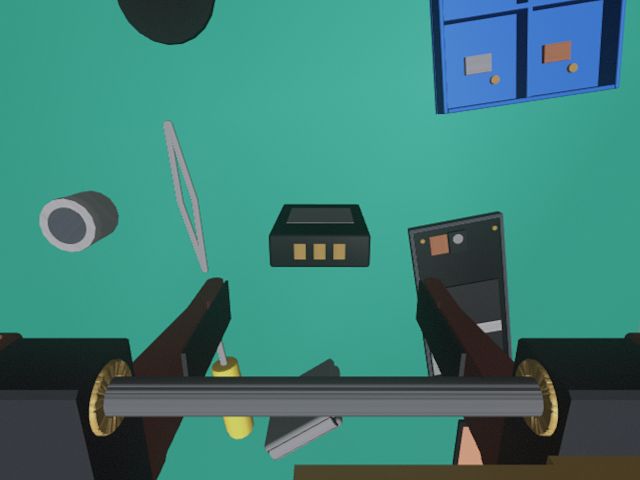

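The wrist view shows the tall pack at (269–370, 205–266), between the fingers, with its contacts facing up. The refined centre is (633,203.5). Descending.

drive_tool(motion=[[0.19, -0.05, 2.0, 0], [0.19, -0.05, 2.0, 0], [0, 0, 2.0, 0], [0, 0, 2.0, 0], [0, 0, 2.0, 0]])

```text
t: 2.7
position: [0.6353, 0.2091, 0.0675]
ee_rot: [2.365, 2.064, 0.007]
contact_force: [0.9, -0.4, 0.0]
finger_gap: 0.0876
```

```bash
python3 plan.py 633 203.5 62 -8
```

```text
t 2.70 at [635.3 209.1  67.5] jaw -7.8 tilt -1.000 delta [-2.3 -5.6 -5.5] turn 0.004 F [ 0.9 -0.4  0. ] gap 87.6
[-0.12, -0.03, 0.11, 0.001], [-0.12, -0.03, 0.11, 0.001], [-0.12, -0.03, 0.11, 0.001], [-0.12, -0.03, 0.11, 0.001], [-0.12, -0.03, 0.11, 0.001],
```

drive_tool(motion=[[-0.3, -0.1, 0.3, 0], [-0.2, -0.1, 0.2, 0], [0, 0, 0, 0], [0, 0, 0, 0], [0, 0, 0, 0]])

```text
t: 3.12
position: [0.6287, 0.2051, 0.0606]
ee_rot: [-2.363, -2.07, 0.002]
contact_force: [0.3, -0.2, -0.1]
finger_gap: 0.088
```

```bash
python3 plan.py 633 203.5 62 -8
```

```text
t 3.12 at [628.7 205.1  60.6] jaw -7.6 tilt -1.000 delta [ 4.3 -1.6  1.4] turn 0.008 F [ 0.3 -0.2 -0.1] gap 88.0
[-0.02, 0.09, -0.03, 0.002], [-0.02, 0.09, -0.03, 0.002], [-0.02, 0.09, -0.03, 0.002], [-0.02, 0.09, -0.03, 0.002], [-0.02, 0.09, -0.03, 0.002],
```

drive_tool(motion=[[-0.1, 0.4, 0, 0], [0, 0, 0, 0], [0, 0, 0, 0], [0, 0, 0, 0], [0, 0, 0, 0]], jaw=5.0, force=25)

```text
t: 3.53
position: [0.6353, 0.2039, 0.0646]
ee_rot: [2.361, 2.068, 0.007]
contact_force: [-0.4, -0.0, -2.8]
finger_gap: 0.0617
```

drive_tool(motion=[[0, 0, 0, 0], [0, 0, -1.0, 0], [0, 0, -3.0, 0], [0, 0, -3.0, 0], [0, 0, -3.5, 0]])

```text
t: 3.95
position: [0.6283, 0.2018, 0.1637]
ee_rot: [-2.359, -2.066, 0.022]
contact_force: [0.3, -0.7, -1.7]
finger_gap: 0.0616
```

```bash
python3 plan.py 563 -102 175 -2
```

```text
t 3.95 at [628.3 201.8 163.7] jaw -7.6 tilt -1.000 delta [ -65.3 -303.8   11.3] turn -0.097 F [ 0.3 -0.7 -1.7] gap 61.6
[-3.1, -0.25, -0.09, -0.01], [-3.1, -0.28, -0.09, -0.01], [-3.09, -0.31, -0.09, -0.01], [-3.09, -0.34, -0.09, -0.01], [-3.09, -0.37, -0.09, -0.01],
[-3.08, -0.4, -0.09, -0.01], [-3.08, -0.43, -0.09, -0.01], [-3.07, -0.46, -0.09, -0.01], [-3.07, -0.49, -0.09, -0.01], [-3.06, -0.52, -0.09, -0.01],
```

drive_tool(motion=[[-3.1, -0.2, -0.3, -0.01], [-3.1, -0.3, -0.3, -0.01], [-3.1, -0.3, -0.2, -0.01], [-3.1, -0.3, -0.1, -0.01], [-3.1, -0.4, -0.1, -0.01]])

```text
t: 4.37
position: [0.6014, 0.0521, 0.1875]
ee_rot: [2.297, 2.139, 0.006]
contact_force: [1.0, -0.3, -3.0]
finger_gap: 0.0619
```

drive_tool(motion=[[-3.1, -0.4, 0, -0.01], [-3.1, -0.4, 0, -0.01], [-3.1, -0.5, 0, -0.01], [-2.8, -0.5, 0, -0.01], [0, 0, 0, -0.01]])

```text
t: 4.78
position: [0.5731, -0.0773, 0.1909]
ee_rot: [2.241, 2.195, 0.006]
contact_force: [-0.3, -0.3, -3.0]
finger_gap: 0.062
```

```bash
python3 plan.py 563 -102 175 -2
```

```text
t 4.78 at [573.1 -77.3 190.9] jaw -1.2 tilt -1.000 delta [-10.1 -24.7 -15.9] turn 0.014 F [-0.3 -0.3 -3. ] gap 62.0
[-0.5, -0.19, 0.32, 0.003], [-0.5, -0.19, 0.32, 0.003], [-0.5, -0.19, 0.32, 0.003], [-0.5, -0.19, 0.32, 0.003], [-0.5, -0.19, 0.32, 0.003],
```

drive_tool(motion=[[-1.3, -0.5, 0.5, 0], [-1.1, -0.4, 0.5, 0.01], [0, 0, 0, 0], [0, 0, 0, 0], [0, 0, 0, 0]])

```text
t: 5.2
position: [0.5628, -0.1028, 0.1823]
ee_rot: [2.257, 2.179, 0.008]
contact_force: [0.6, -0.5, -2.5]
finger_gap: 0.0622
```

```bash
python3 - <<'E'
from h import *
c=shot('wrist','w2'); P=cloud(c); z=P[...,2]
# held pack top points ~ z expected > .15 ; wall top ~.077
k=(abs(z-.077)<.012)&(abs(P[...,0]-.56)<.08)&(P[...,1]>-.11)&(P[...,1]<-.06); q=P[k]; 
if len(q)>20: r=cv2.minAreaRect((q[:,:2]*1000).astype(np.float32)); print('wall',r,len(q))
k=(z>.12)&(z<.22)&(abs(P[...,0]-.563)<.029)&(abs(P[...,1]+.102)<.03)&(c['d']>.03); q=P[k]; print(len(q)); 
if len(q)>20:
    h=np.percentile(q[:,2],90); t=q[abs(q[:,2]-h)<.006]; print('pack top',h,cv2.minAreaRect((t[:,:2]*1000).astype(np.float32)))
E
python3 plan.py 563 -102 72 -2
```

```text
wall ((563.25537109375, -79.83333587646484), (10.429845809936523, 98.16664123535156), 87.94161224365234) 2630
17948
pack top 0.20516924850312843 ((563.0000610351562, -102.4240493774414), (22.468507766723633, 58.791259765625), 87.77703857421875)
t 5.25 at [ 563.  -102.6  182.3] jaw -2.0 tilt -1.000 delta [   0.     0.6 -110.3] turn 0.000 F [-0.   0.8 -1.9] gap 61.8
[0.01, -0.02, 2.21, 0.0], [0.01, -0.02, 2.21, 0.0], [0.01, -0.02, 2.21, 0.0], [0.01, -0.02, 2.21, 0.0], [0.01, -0.02, 2.21, 0.0],
```

View pics/w2.png

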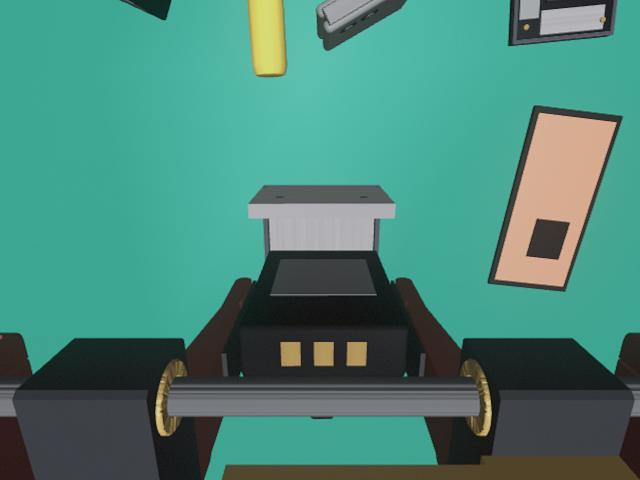

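The view shows the pack between the fingers, the wall plate (248–395, 186–218) just beyond it, and the rack below. The pack's underside is 62 mm below the TCP, and its gap to the wall is about 6 mm. Descending in stages.

drive_tool(motion=[[0, 0, 2.2, 0], [0, 0, 2.2, 0], [0, 0, 2.2, 0], [0, 0, 2.2, 0], [0, 0, 0, 0]])

```text
t: 5.67
position: [0.5686, -0.0987, 0.0948]
ee_rot: [2.246, 2.18, 0.017]
contact_force: [-0.7, 1.8, -3.4]
finger_gap: 0.0622
```

```bash
python3 plan.py 563 -101 71 -2
```

```text
t 5.67 at [568.6 -98.7  94.8] jaw -1.7 tilt -1.000 delta [ -5.6  -2.3 -23.8] turn 0.005 F [-0.7  1.8 -3.4] gap 62.2
[-0.05, -0.12, 0.47, 0.001], [-0.05, -0.12, 0.47, 0.001], [-0.05, -0.12, 0.47, 0.001], [-0.05, -0.12, 0.47, 0.001], [-0.05, -0.12, 0.47, 0.001],
```

drive_tool(motion=[[-0.3, -0.5, 0.4, 0], [0, 0, 0.5, 0], [0, 0, 0.5, 0], [0, 0, 0.4, 0], [0, 0, 0.0, 0]])

```text
t: 6.08
position: [0.5657, -0.1003, 0.0783]
ee_rot: [2.241, 2.181, 0.02]
contact_force: [-1.1, 0.3, -2.4]
finger_gap: 0.0618
```

```bash
python3 plan.py 563 -101 71 -2
```

```text
t 6.08 at [ 565.7 -100.3   78.3] jaw -1.6 tilt -1.000 delta [-2.7 -0.7 -7.3] turn 0.008 F [-1.1  0.3 -2.4] gap 61.8
[-0.01, -0.06, 0.14, 0.002], [-0.01, -0.06, 0.14, 0.002], [-0.02, -0.06, 0.14, 0.002], [-0.02, -0.06, 0.14, 0.002], [-0.02, -0.06, 0.14, 0.002],
```

drive_tool(motion=[[-0.1, -0.3, 0.2, 0], [0, 0, 0.3, 0], [0, 0, 0.3, 0], [0, 0, 0.2, 0], [0, 0, 0.1, 0]])

```text
t: 6.5
position: [0.5642, -0.1019, 0.0707]
ee_rot: [2.24, 2.179, 0.023]
contact_force: [-3.8, 2.2, 12.1]
finger_gap: 0.0621
```

drive_tool(motion=[[0, 0, -0.1, 0], [0, 0, 0, 0], [0, 0, 0, 0], [0, 0, 0, 0], [0, 0, 0, 0]], jaw=8.7)

```text
t: 6.92
position: [0.5658, -0.1024, 0.0731]
ee_rot: [2.238, 2.176, 0.026]
contact_force: [0.1, -0.6, 0.1]
finger_gap: 0.0865
```

drive_tool(motion=[[0, 0, 0, 0], [0, 0, -2.5, 0], [0, 0, -2.5, 0], [0, 0, -2.5, 0], [0, 0, -2.5, 0]])

```text
t: 7.33
position: [0.559, -0.1014, 0.1695]
ee_rot: [2.246, 2.184, 0.014]
contact_force: [0.4, -0.9, 0.8]
finger_gap: 0.0868
```

```bash
python3 - <<'E'
from h import *
c=shot('top','t2'); P=cloud(c); z=P[...,2]
k=(abs(z-.095)<.008)&(abs(P[...,0]-.563)<.04)&(abs(P[...,1]+.1)<.02); q=P[k]; print(len(q),cv2.minAreaRect((q[:,:2]*1000).astype(np.float32)) if len(q)>20 else '')
E
python3 plan.py 597.5 47 165 26.5; cat pics/x 2>/dev/null
```

```text
0 
t 7.38 at [ 561.7 -101.9  174.4] jaw -1.6 tilt -1.000 delta [ 35.8 148.9  -9.4] turn -0.490 F [ 0.9 -0.3  2.4] gap 87.1
[3.0, 0.63, 0.2, -0.098], [2.92, 0.92, 0.2, -0.098], [2.82, 1.2, 0.2, -0.098], [2.68, 1.47, 0.2, -0.098], [2.53, 1.73, 0.2, -0.098],
```

drive_tool(motion=[[3.0, 0.6, 0.2, -0.098], [2.9, 0.9, 0.2, -0.098], [2.8, 1.2, 0.2, -0.098], [2.7, 1.5, 0.2, -0.098], [2.5, 1.7, 0.2, -0.098]])

```text
t: 7.8
position: [0.6, 0.0458, 0.1691]
ee_rot: [1.627, 2.656, 0.019]
contact_force: [1.2, -0.7, 0.5]
finger_gap: 0.0871
```

drive_tool(motion=[[0, 0, 0, 0], [0, 0, 0, 0], [0, 0, 0, 0], [0, 0, 0, 0], [0, 0, 0, 0]])

```text
t: 8.22
position: [0.6001, 0.0496, 0.1677]
ee_rot: [1.619, 2.662, 0.019]
contact_force: [-0.2, -0.1, -0.1]
finger_gap: 0.0873
```

```bash
python3 - <<'E'
from h import *
from w import wr
for n in('top','scene'):
    c=shot(n,n+'3'); P=cloud(c); z=P[...,2]
    k=(abs(z-.095)<.008)&(abs(P[...,0]-.563)<.04)&(abs(P[...,1]+.1)<.02); q=P[k]; print(n,len(q),cv2.minAreaRect((q[:,:2]*1000).astype(np.float32)) if len(q)>20 else '')
wr('w3',597,47,.05)
E
python3 plan.py 597.5 47 55 26.5
```

```text
top 317 ((565.0317993164062, -103.88240814208984), (21.194664001464844, 63.301673889160156), 89.81918334960938)
scene 327 ((568.0590209960938, -102.79366302490234), (23.082551956176758, 63.33192443847656), 85.89703369140625)
px 265 363 221 253 h 0.0741 c [596.   49.4] [65.2 17. ] ang 26.6 2268
t 8.37 at [600.3  49.6 167.9] jaw 27.4 tilt -1.000 delta [  -2.8   -2.6 -112.9] turn 0.016 F [-0.1 -0.   0.7] gap 86.9
[0.01, -0.13, 2.26, 0.003], [0.01, -0.13, 2.26, 0.003], [0.01, -0.13, 2.26, 0.003], [0.01, -0.13, 2.26, 0.003], [0.01, -0.13, 2.26, 0.003],
```

View pics/scene3.png

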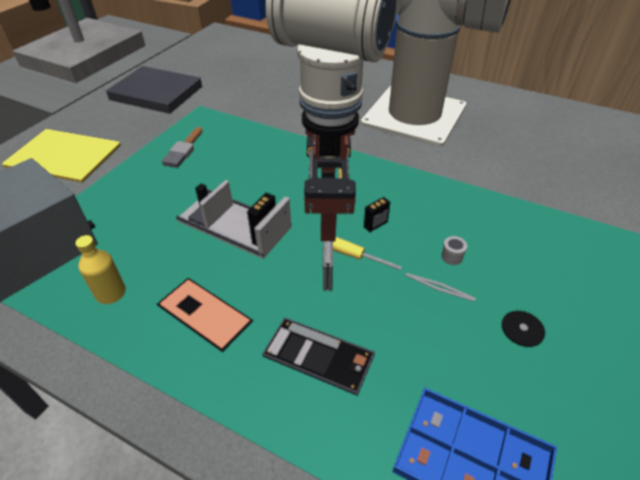

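The scene view shows the tall pack standing upright in the channel next to the wall, at about (262,212). The gripper is over the handset.

drive_tool(motion=[[-0.1, -0.4, 2.5, 0.01], [0, 0, 2.5, 0], [0, 0, 2.5, 0], [0, 0, 2.3, 0], [0, 0, 0, 0]])

```text
t: 8.78
position: [0.6031, 0.0434, 0.07]
ee_rot: [1.637, 2.643, 0.027]
contact_force: [-1.3, -0.4, 0.2]
finger_gap: 0.0867
```

```bash
python3 plan.py 597 48 52 26.5
```

```text
t 8.78 at [603.1  43.4  70. ] jaw 26.5 tilt -0.999 delta [ -6.1   4.6 -18. ] turn -0.001 F [-1.3 -0.4  0.2] gap 86.7
[0.14, -0.08, 0.36, -0.0], [0.14, -0.08, 0.36, -0.0], [0.14, -0.08, 0.36, -0.0], [0.14, -0.08, 0.36, -0.0], [0.14, -0.08, 0.36, -0.0],
```

drive_tool(motion=[[0.7, -0.4, 0.9, 0], [0, 0, 0.8, 0], [0, 0, 0, 0], [0, 0, 0, 0], [0, 0, 0, 0]])

```text
t: 9.2
position: [0.5986, 0.046, 0.0546]
ee_rot: [1.64, 2.639, 0.028]
contact_force: [-0.3, 0.3, -0.6]
finger_gap: 0.0869
```

```bash
python3 plan.py 597 48 52 26.5; python3 -c "
from h import *
R=Ro.from_rotvec(monitor.sense()['ee_rot']).as_matrix();print(R[:,2])"
```

```text
t 9.20 at [598.6  46.   54.6] jaw 26.3 tilt -0.999 delta [-1.6  2.  -2.6] turn -0.004 F [-0.3  0.3 -0.6] gap 86.9
[0.05, -0.01, 0.05, -0.001], [0.05, -0.01, 0.05, -0.001], [0.05, -0.01, 0.05, -0.001], [0.05, -0.01, 0.05, -0.001], [0.05, -0.01, 0.05, -0.001],
[ 0.0384 -0.003  -0.9993]
```

drive_tool(motion=[[0.2, 0, 0.2, 0], [0, 0, 0, 0], [0, 0, 0, 0], [0, 0, 0, 0], [0, 0, 0, 0]], jaw=5.5)

```text
t: 9.62
position: [0.6, 0.0478, 0.0555]
ee_rot: [1.639, 2.635, 0.032]
contact_force: [-0.0, 0.8, -0.4]
finger_gap: 0.0668
```

drive_tool(motion=[[0, 0, 0, 0], [0, 0, -1.0, 0], [0, 0, -3.0, 0], [0, 0, -3.0, 0], [0, 0, -3.8, 0]])

```text
t: 10.03
position: [0.5894, 0.0477, 0.1595]
ee_rot: [1.646, 2.648, 0.016]
contact_force: [0.3, -1.4, -1.2]
finger_gap: 0.0666
```

```bash
python3 plan.py 563 -128 170 -2;python3 -c "
from h import *
R=Ro.from_rotvec(monitor.sense()['ee_rot']).as_matrix();print(R[:,2])"
```

```text
t 10.03 at [589.4  47.7 159.5] jaw 26.3 tilt -1.000 delta [ -26.4 -175.7   10.5] turn 0.493 F [ 0.3 -1.4 -1.2] gap 66.6
[-2.92, -2.02, -0.21, 0.099], [-3.11, -1.73, -0.21, 0.099], [-3.26, -1.41, -0.21, 0.099], [-3.38, -1.08, -0.21, 0.099], [-3.48, -0.75, -0.21, 0.099],
[ 0.0258 -0.0038 -0.9997]
```

drive_tool(motion=[[-2.9, -2.0, -0.4, 0.099], [-3.1, -1.7, -0.4, 0.099], [-3.3, -1.4, -0.3, 0.099], [-3.4, -1.1, -0.2, 0.099], [-3.5, -0.7, -0.2, 0.099]])

```text
t: 10.45
position: [0.5685, -0.1271, 0.1887]
ee_rot: [2.245, 2.149, 0.048]
contact_force: [0.5, 0.2, -1.9]
finger_gap: 0.0667
```

```bash
python3 plan.py 564 -127 165 -2
```

```text
t 10.45 at [ 568.5 -127.1  188.7] jaw -2.5 tilt -0.999 delta [ -4.5   0.1 -23.7] turn -0.009 F [ 0.5  0.2 -1.9] gap 66.7
[-0.0, -0.11, 0.47, -0.002], [-0.0, -0.11, 0.47, -0.002], [-0.0, -0.11, 0.47, -0.002], [-0.0, -0.11, 0.47, -0.002], [-0.0, -0.11, 0.47, -0.002],
```

drive_tool(motion=[[0, -0.5, 1.2, -0.01], [0, 0, 1.0, 0], [0, 0, 0, 0], [0, 0, 0, 0], [0, 0, 0, 0]])

```text
t: 10.87
position: [0.5642, -0.1335, 0.1694]
ee_rot: [2.244, 2.144, 0.049]
contact_force: [-0.6, 0.4, -1.2]
finger_gap: 0.0671
```

```bash
cat > rel.py <<'E'
from h import *
s=monitor.sense(); tx,ty,tz=s['position']; c=shot('wrist',sys.argv[1]); P=cloud(c); z=P[...,2]
def rect(n,k,band=.006):
    q=P[k]
    if len(q)<30: print(n,'none'); return
    h=np.percentile(q[:,2],90); t=q[abs(q[:,2]-h)<band]; r=cv2.minAreaRect((t[:,:2]*1000).astype(np.float32)); print(n,'h %.4f'%h,np.round(r[0],1),np.round(r[1],1),'%.1f'%r[2],len(t))
y=P[...,1]; inx=abs(P[...,0]-.563)<.06
rect('tall',inx&(abs(z-.093)<.01)&(y>-.13)&(y<-.088))
rect('held',(abs(P[...,0]-tx)<.03)&(abs(y-ty)<.02)&(z>tz)&(z<tz+.045))
R=Ro.from_rotvec(s['ee_rot']).as_matrix(); print('tcp',np.round([tx*1000,ty*1000,tz*1000],1),'tilt',R[:,2])
E
python3 rel.py w4; python3 plan.py 564 -127 62 -2
```

```text
tall h 0.0937 [ 565.  -102.1] [22.5 62. ] 88.5 3881
held h 0.1881 [ 564.2 -130.6] [17.7 60.5] 87.8 6250
tcp [ 564.2 -133.5  169.4] tilt [ 0.0492 -0.0055 -0.9988]
t 10.92 at [ 564.4 -133.3  169.5] jaw -2.6 tilt -0.999 delta [  -0.4    6.3 -107.5] turn -0.010 F [-0.6 -0.4 -0.9] gap 66.7
[0.13, -0.12, 2.15, -0.002], [0.13, -0.12, 2.15, -0.002], [0.13, -0.12, 2.15, -0.002], [0.13, -0.12, 2.15, -0.002], [0.13, -0.12, 2.15, -0.002],
```

View pics/w4.png

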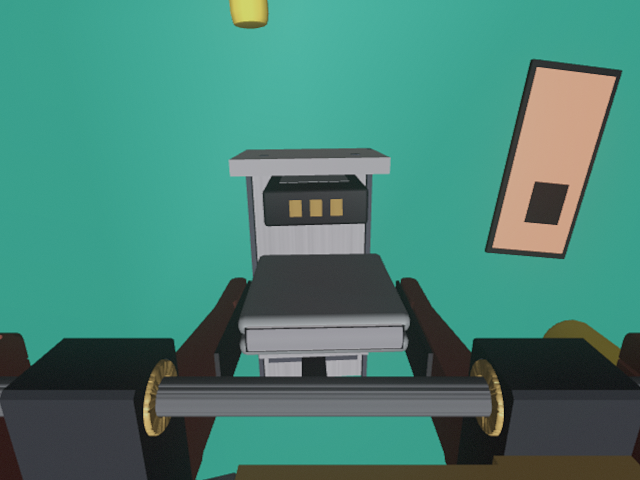

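The wrist view shows the tall pack seated against the wall side (265–368, 178–225), with the held handset behind it. The tool tilt has crept up to 2.8°, so I'll watch it. Handset goes +5 mm in y, then down.

drive_tool(motion=[[0.5, -0.1, 2.2, 0], [0, -0.1, 2.2, 0], [0, -0.1, 2.2, 0], [0, -0.1, 1.5, 0], [0, 0, 0, 0]])

```text
t: 11.33
position: [0.5696, -0.1243, 0.0892]
ee_rot: [2.229, 2.149, 0.057]
contact_force: [-1.1, 0.2, -1.6]
finger_gap: 0.0667
```

```bash
python3 plan.py 564 -128.7 62 -2; python3 rel.py w5
```

```text
t 11.33 at [ 569.6 -124.3   89.2] jaw -2.1 tilt -0.998 delta [ -5.6  -4.4 -27.2] turn -0.002 F [-1.1  0.2 -1.6] gap 66.7
[-0.09, -0.14, 0.54, -0.0], [-0.09, -0.14, 0.54, -0.0], [-0.09, -0.14, 0.54, -0.0], [-0.09, -0.14, 0.54, -0.0], [-0.09, -0.14, 0.54, -0.0],
tall h 0.0995 [ 569.1 -109. ] [86.  41.6] 0.3 4940
held h 0.1078 [ 569.5 -121.3] [17.8 60.5] 87.6 6281
tcp [ 569.6 -124.3   89.2] tilt [ 0.0573 -0.0068 -0.9983]
```

drive_tool(motion=[[-0.4, -0.3, 0, 0], [-0.1, 0, 0.4, 0], [0, 0, 0.6, 0], [0, 0, 0.5, 0], [0, 0, 0, 0]])

```text
t: 11.8
position: [0.5707, -0.1291, 0.0784]
ee_rot: [2.223, 2.147, 0.063]
contact_force: [-0.4, 0.5, -0.9]
finger_gap: 0.0668
```

```bash
python3 plan.py 564 -128.7 62 -2
```

```text
t 11.80 at [ 570.7 -129.1   78.4] jaw -2.0 tilt -0.998 delta [ -6.7   0.4 -16.4] turn 0.000 F [-0.4  0.5 -0.9] gap 66.8
[0.01, -0.15, 0.32, 0.0], [0.01, -0.15, 0.32, 0.0], [0.01, -0.15, 0.32, 0.0], [0.01, -0.15, 0.32, 0.0], [0.01, -0.15, 0.32, 0.0],
```

drive_tool(motion=[[0, -0.7, 0.3, 0], [0, -0.2, 0.4, 0], [0, -0.2, 0.4, 0], [0, -0.1, 0.3, 0], [0, -0.1, 0.2, 0]])

```text
t: 12.22
position: [0.5589, -0.1293, 0.0616]
ee_rot: [2.221, 2.144, 0.066]
contact_force: [-3.5, 2.5, 31.2]
finger_gap: 0.0671
```

```bash
python3 plan.py 564 -128.7 62 -2
```

```text
t 12.22 at [ 558.9 -129.3   61.6] jaw -2.0 tilt -0.998 delta [5.1 0.6 0.4] turn -0.000 F [-3.5  2.5 31.2] gap 67.1
[0.02, 0.1, -0.0, -0.0], [0.02, 0.1, -0.0, -0.0], [0.02, 0.1, -0.0, -0.0], [0.02, 0.1, -0.0, -0.0], [0.02, 0.1, -0.0, -0.0],
```

drive_tool(motion=[[0, 0.2, -0.2, 0], [0, 0, 0, 0], [0, 0, 0, 0], [0, 0, 0, 0], [0, 0, 0, 0]])

```text
t: 12.63
position: [0.5606, -0.1294, 0.0633]
ee_rot: [2.222, 2.144, 0.066]
contact_force: [-0.4, -0.3, -1.1]
finger_gap: 0.0666
```

drive_tool(motion=[[0, 0, 0, 0], [0, 0, 0, 0], [0, 0, 0, 0], [0, 0, 0, 0], [0, 0, 0, 0]], jaw=8.7)

```text
t: 13.05
position: [0.5608, -0.1294, 0.0634]
ee_rot: [2.221, 2.144, 0.066]
contact_force: [0.2, 0.1, -0.9]
finger_gap: 0.0873
```

```bash
python3 plan.py 563 -128.7 62 -2; python3 rel.py w6
```

```text
t 13.05 at [ 560.8 -129.4   63.4] jaw -2.0 tilt -0.998 delta [ 2.2  0.7 -1.4] turn -0.000 F [ 0.2  0.1 -0.9] gap 87.3
[0.02, 0.04, 0.03, -0.0], [0.02, 0.04, 0.03, -0.0], [0.02, 0.04, 0.03, -0.0], [0.02, 0.04, 0.03, -0.0], [0.02, 0.04, 0.03, -0.0],
tall h 0.0950 [ 558.7 -109.7] [ 40.4 111.4] 90.0 14000
held h 0.0928 [ 562.3 -111.5] [ 4.7 57.1] 89.3 1203
tcp [ 560.8 -129.4   63.4] tilt [ 0.0683 -0.0089 -0.9976]
```

drive_tool(motion=[[0, 0, -1.5, 0], [0, 0, -2.5, 0], [0, 0, -2.5, 0], [0, 0, -2.5, 0], [0, 0, -1.5, 0]])

```text
t: 13.52
position: [0.5506, -0.1277, 0.1675]
ee_rot: [2.227, 2.15, 0.058]
contact_force: [-1.0, -0.4, 0.4]
finger_gap: 0.0872
```

```bash
python3 plan.py 434 70 150 -25; python3 -c "
from h import *
R=Ro.from_rotvec(monitor.sense()['ee_rot']).as_matrix();print(R[:,2])"
```

```text
t 13.52 at [ 550.6 -127.7  167.5] jaw -2.0 tilt -0.998 delta [-116.6  197.7  -17.5] turn 0.401 F [-1.  -0.4  0.4] gap 87.2
[1.94, -1.24, 0.09, 0.04], [1.88, -1.32, 0.09, 0.04], [1.83, -1.39, 0.09, 0.04], [1.77, -1.47, 0.09, 0.04], [1.71, -1.54, 0.09, 0.04],
[1.65, -1.6, 0.09, 0.04], [1.58, -1.67, 0.09, 0.04], [1.52, -1.73, 0.09, 0.04], [1.44, -1.79, 0.09, 0.04], [1.37, -1.85, 0.09, 0.04],
[ 0.0587 -0.0065 -0.9983]
```

drive_tool(motion=[[1.9, -1.2, 0, 0.04], [1.9, -1.3, 0, 0.04], [1.8, -1.4, 0, 0.04], [1.8, -1.5, 0.1, 0.04], [1.7, -1.5, 0.1, 0.04]])

```text
t: 13.93
position: [0.497, -0.0301, 0.1677]
ee_rot: [2.437, 1.895, 0.081]
contact_force: [-0.5, -0.2, -0.2]
finger_gap: 0.087
```

drive_tool(motion=[[1.6, -1.6, 0.1, 0.04], [1.6, -1.7, 0.1, 0.04], [1.5, -1.7, 0.1, 0.04], [1.4, -1.8, 0.1, 0.04], [1.2, -1.7, 0.1, 0.04]])

```text
t: 14.35
position: [0.4378, 0.0709, 0.158]
ee_rot: [2.627, 1.629, 0.092]
contact_force: [-0.0, 0.3, 0.5]
finger_gap: 0.087
```

drive_tool(motion=[[0, 0, 0, 0], [0, 0, 0, 0], [0, 0, 0, 0], [0, 0, 0, 0], [0, 0, 0, 0]])

```text
t: 14.77
position: [0.437, 0.0721, 0.1584]
ee_rot: [2.623, 1.636, 0.093]
contact_force: [-0.3, 0.0, -0.7]
finger_gap: 0.0872
```

```bash
python3 - <<'E'
from h import *
from w import wr
for n in('top','scene'):
    c=shot(n,n+'4'); P=cloud(c); z=P[...,2]
    k=(abs(z-.082)<.006)&(abs(P[...,0]-.563)<.05)&(abs(P[...,1]+.13)<.014); q=P[k]; print(n,len(q),cv2.minAreaRect((q[:,:2]*1000).astype(np.float32)) if len(q)>20 else '')
wr('w7',434,70,.035,.05)
R=Ro.from_rotvec(monitor.sense()['ee_rot']).as_matrix();print(R[:,2])
E
python3 plan.py 434 70 45 -25
```

```text
top 207 ((561.7656860351562, -128.0092315673828), (17.106037139892578, 64.26456451416016), 87.31759643554688)
scene 118 ((564.7262573242188, -128.48141479492188), (61.410640716552734, 13.526253700256348), 1.078409194946289)
px 270 344 226 265 h 0.0589 c [433.4  72.5] [21.7 49.9] ang 64.3 2251
[ 0.0764 -0.0098 -0.997 ]
t 14.92 at [436.8  72.1 158.3] jaw -26.2 tilt -0.997 delta [  -2.8   -2.1 -113.3] turn -0.020 F [ 0.1 -1.1  0.1] gap 86.8
[-0.12, -0.2, 2.25, -0.004], [-0.12, -0.2, 2.25, -0.004], [-0.12, -0.2, 2.25, -0.004], [-0.12, -0.2, 2.25, -0.004], [-0.12, -0.2, 2.25, -0.004],
```

View pics/scene4.png

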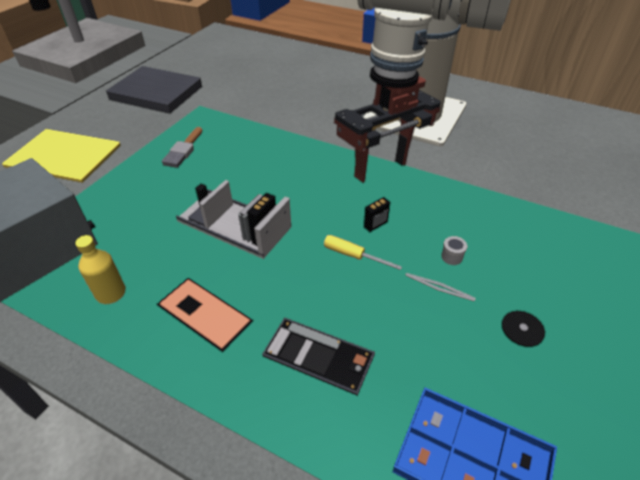

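The scene view shows the handset standing beside the tall pack in the channel (handset at about (250,215)). The short pack is under the gripper.

drive_tool(motion=[[-0.2, -0.4, 2.2, 0], [-0.1, -0.3, 2.2, 0], [-0.1, -0.3, 2.2, 0], [0, -0.2, 2.0, 0], [0, 0, 0, 0]])

```text
t: 15.33
position: [0.4352, 0.0717, 0.0707]
ee_rot: [2.622, 1.63, 0.104]
contact_force: [-0.6, -0.2, 0.2]
finger_gap: 0.0872
```

```bash
python3 plan.py 434 71 45 -25; python3 -c "
from h import *
R=Ro.from_rotvec(monitor.sense()['ee_rot']).as_matrix();print(R[:,2])"
```

```text
t 15.33 at [435.2  71.7  70.7] jaw -26.4 tilt -0.996 delta [ -1.2  -0.7 -25.7] turn -0.024 F [-0.6 -0.2  0.2] gap 87.2
[-0.04, -0.06, 0.51, -0.005], [-0.04, -0.06, 0.51, -0.005], [-0.04, -0.06, 0.51, -0.005], [-0.04, -0.06, 0.51, -0.005], [-0.04, -0.06, 0.51, -0.005],
[ 0.0847 -0.0089 -0.9964]
```

drive_tool(motion=[[-0.1, -0.2, 0.9, -0.02], [0, -0.1, 0.9, 0], [0, -0.1, 0.8, 0], [0, 0, 0, 0], [0, 0, 0, 0]])

```text
t: 15.75
position: [0.4349, 0.0715, 0.0442]
ee_rot: [2.607, 1.653, 0.103]
contact_force: [0.5, -0.0, 0.8]
finger_gap: 0.0871
```

```bash
python3 plan.py 434 71 45 -25
```

```text
t 15.75 at [434.9  71.5  44.2] jaw -25.3 tilt -0.996 delta [-0.9 -0.5  0.8] turn -0.006 F [ 0.5 -0.   0.8] gap 87.1
[-0.02, -0.01, -0.02, -0.001], [-0.02, -0.01, -0.02, -0.001], [-0.02, -0.01, -0.02, -0.001], [-0.02, -0.01, -0.02, -0.001], [-0.02, -0.01, -0.02, -0.001],
```

drive_tool(motion=[[0, 0, 0, 0], [0, 0, 0, 0], [0, 0, 0, 0], [0, 0, 0, 0], [0, 0, 0, 0]], jaw=4.0, force=20)

```text
t: 16.17
position: [0.4365, 0.0717, 0.0463]
ee_rot: [2.606, 1.651, 0.109]
contact_force: [-1.1, -0.1, -0.0]
finger_gap: 0.0572
```

drive_tool(motion=[[0, 0, 0, 0], [0, 0, -1.5, 0], [0, 0, -3.0, 0], [0, 0, -3.0, 0], [0, 0, -3.0, 0]])

```text
t: 16.58
position: [0.4228, 0.0721, 0.1491]
ee_rot: [2.611, 1.654, 0.089]
contact_force: [0.2, 0.1, -1.2]
finger_gap: 0.0517
```

```bash
python3 plan.py 563 -155 165 -2; python3 -c "
from h import *
R=Ro.from_rotvec(monitor.sense()['ee_rot']).as_matrix();print(R[:,2])"
```

```text
t 16.58 at [422.8  72.1 149.1] jaw -25.3 tilt -0.997 delta [ 140.2 -227.1   15.9] turn -0.407 F [ 0.2  0.1 -1.2] gap 51.7
[-1.45, 2.24, -0.03, -0.041], [-1.54, 2.18, -0.03, -0.041], [-1.63, 2.12, -0.03, -0.041], [-1.71, 2.05, -0.03, -0.041], [-1.8, 1.98, -0.03, -0.041],
[-1.88, 1.9, -0.03, -0.041], [-1.95, 1.83, -0.03, -0.041], [-2.02, 1.75, -0.03, -0.041], [-2.09, 1.66, -0.03, -0.041], [-2.16, 1.58, -0.03, -0.041],
[ 0.0748 -0.0105 -0.9971]
```

drive_tool(motion=[[-1.4, 2.2, -0.6, -0.041], [-1.5, 2.2, -0.6, -0.041], [-1.6, 2.1, -0.6, -0.041], [-1.7, 2.0, -0.4, -0.041], [-1.8, 2.0, -0.3, -0.041]])

```text
t: 17.0
position: [0.4921, -0.0396, 0.1886]
ee_rot: [2.406, 1.926, 0.091]
contact_force: [0.7, -0.6, -1.3]
finger_gap: 0.0516
```

drive_tool(motion=[[-1.9, 1.9, 0, -0.041], [-2.0, 1.8, 0, -0.041], [-2.0, 1.7, 0, -0.041], [-2.1, 1.6, 0, -0.041], [-2.1, 1.5, 0, -0.041]])

```text
t: 17.42
position: [0.5643, -0.1576, 0.1968]
ee_rot: [2.18, 2.169, 0.081]
contact_force: [-0.0, -0.1, -0.9]
finger_gap: 0.0515
```

drive_tool(motion=[[0, 0, 0, 0], [0, 0, 0, 0], [0, 0, 0, 0], [0, 0, 0, 0], [0, 0, 0, 0]])

```text
t: 17.83
position: [0.5646, -0.1602, 0.1958]
ee_rot: [2.184, 2.166, 0.08]
contact_force: [-0.3, -0.6, -0.9]
finger_gap: 0.052
```

```bash
cat >> rel.py <<'E'
rect('handset',inx&(abs(z-.08)<.007)&(y>-.142)&(y<-.115))
E
python3 rel.py w8; python3 plan.py 563 -155 52 -2
```

```text
tall h 0.0938 [ 565. -102.] [22.2 61.7] 87.6 3426
held h 0.2275 [ 564.6 -158.1] [21.5 60. ] 89.8 1077
tcp [ 564.6 -160.2  195.8] tilt [ 0.0824 -0.009  -0.9966]
handset h 0.0800 [ 562.2 -126. ] [17.1 65.1] 87.5 2183
t 17.88 at [ 564.5 -160.   195.8] jaw -0.4 tilt -0.997 delta [  -1.5    5.  -143.8] turn 0.027 F [ 0.3 -0.3 -0.7] gap 51.7
[0.12, -0.27, 2.86, 0.005], [0.12, -0.27, 2.86, 0.005], [0.12, -0.27, 2.86, 0.005], [0.12, -0.27, 2.86, 0.005], [0.12, -0.27, 2.86, 0.005],
```

View pics/w8.png

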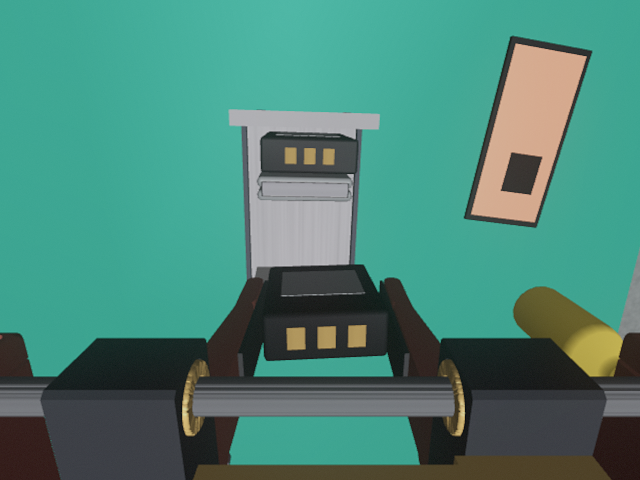

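The wrist view shows the row so far: wall, tall pack, then the handset at (258–353, 175–200). The short pack is held level in front of the row. I turn it to rack yaw and descend, keeping it slightly short of the handset.

drive_tool(motion=[[0.3, -0.4, 2.7, 0.015], [0, -0.3, 2.7, 0.01], [0, -0.3, 2.7, 0], [0, -0.2, 2.2, 0], [0, 0, 0, 0]])

```text
t: 18.3
position: [0.5623, -0.1544, 0.0922]
ee_rot: [2.205, 2.138, 0.087]
contact_force: [-1.2, 0.7, -1.1]
finger_gap: 0.0513
```

```bash
python3 rel.py w9; python3 plan.py 563 -152 52 -2
```

```text
tall h 0.0937 [ 564.8 -102.1] [22.5 62.3] 87.7 9229
held h 0.1239 [ 562.1 -152.2] [21.2 60. ] 89.0 1080
tcp [ 562.3 -154.4   92.2] tilt [ 0.0888 -0.0102 -0.996 ]
handset h 0.0801 [ 561.7 -130.2] [25.5 66.1] 88.3 5294
t 18.35 at [ 563.  -154.6   93.8] jaw -1.7 tilt -0.996 delta [ -0.    2.6 -41.8] turn 0.005 F [-1.  -1.  -0.7] gap 51.4
[0.06, -0.08, 0.83, 0.001], [0.06, -0.08, 0.83, 0.001], [0.06, -0.08, 0.83, 0.001], [0.06, -0.08, 0.83, 0.001], [0.06, -0.08, 0.83, 0.001],
```

drive_tool(motion=[[0.2, -0.1, 1.0, 0], [0, -0.1, 1.0, 0], [0, -0.1, 0.8, 0], [0, -0.1, 0.5, 0], [0, 0, 0, 0]])

```text
t: 18.77
position: [0.5651, -0.1524, 0.0625]
ee_rot: [2.198, 2.134, 0.094]
contact_force: [-0.6, 1.5, -1.3]
finger_gap: 0.0515
```

```bash
python3 plan.py 563 -151.5 52 -2
```

```text
t 18.77 at [ 565.1 -152.4   62.5] jaw -1.6 tilt -0.995 delta [ -2.1   0.9 -10.5] turn 0.006 F [-0.6  1.5 -1.3] gap 51.5
[0.02, -0.06, 0.21, 0.001], [0.02, -0.06, 0.21, 0.001], [0.02, -0.06, 0.21, 0.001], [0.02, -0.06, 0.21, 0.001], [0.02, -0.06, 0.21, 0.001],
```

drive_tool(motion=[[0, -0.3, 0.3, 0], [0, -0.1, 0.3, 0], [0, -0.1, 0.3, 0], [0, 0, 0.1, 0], [0, 0, 0, 0]])

```text
t: 19.18
position: [0.5618, -0.1531, 0.0532]
ee_rot: [2.196, 2.132, 0.095]
contact_force: [0.1, -0.2, 1.4]
finger_gap: 0.0515
```

drive_tool(motion=[[0, 0, 0.15, 0], [0, 0, 0, 0], [0, 0, 0, 0], [0, 0, 0, 0], [0, 0, 0, 0]])

```text
t: 19.6
position: [0.5623, -0.1536, 0.0536]
ee_rot: [2.195, 2.131, 0.096]
contact_force: [-0.1, 0.1, -1.8]
finger_gap: 0.0514
```

drive_tool(motion=[[0, 0, 0.2, 0], [0, 0, 0.2, 0], [0, 0, 0.1, 0], [0, 0, 0.1, 0], [0, 0, 0, 0]])

```text
t: 20.02
position: [0.5633, -0.1545, 0.0525]
ee_rot: [2.194, 2.131, 0.096]
contact_force: [-0.3, 0.4, -1.5]
finger_gap: 0.052
```

drive_tool(motion=[[0.1, 0, 0.4, 0], [0, 0, 0.3, 0], [0, 0, 0.2, 0], [0, 0, 0, 0], [0, 0, 0, 0]])

```text
t: 20.43
position: [0.5643, -0.1549, 0.0499]
ee_rot: [2.192, 2.13, 0.095]
contact_force: [-0.6, 0.4, -0.1]
finger_gap: 0.0522
```

drive_tool(motion=[[0.1, 0, 0.4, 0], [0, 0, 0.2, 0], [0, 0, 0.2, 0], [0, 0, 0, 0], [0, 0, 0, 0]])

```text
t: 20.85
position: [0.5653, -0.1547, 0.047]
ee_rot: [2.191, 2.131, 0.094]
contact_force: [0.0, -0.4, -0.3]
finger_gap: 0.0527
```

```bash
python3 plan.py 563 -151.5 52 -2
```

```text
t 20.85 at [ 565.3 -154.7   47. ] jaw -1.6 tilt -0.995 delta [-2.3  3.2  5. ] turn 0.008 F [ 0.  -0.4 -0.3] gap 52.7
[0.06, -0.04, -0.11, 0.002], [0.06, -0.04, -0.11, 0.002], [0.06, -0.04, -0.11, 0.002], [0.06, -0.04, -0.11, 0.002], [0.06, -0.04, -0.11, 0.002],
```

The jaw opening has grown from 51.4 to 52.7 and Fz has unloaded, so one end is on the floor. I take a look before releasing.

```bash
python3 - <<'E'
from h import *
c=shot('wrist','w10'); s=shot('scene','s10'); 
a=c['im']; b=cv2.resize(s['im'][150:290,150:320],None,fx=3.2,fy=3.2)
b=b[:480]; a=cv2.resize(a,None,fx=.6,fy=.6); o=np.zeros((600,800,3),np.uint8); o[:288,:384]=a; o[:b.shape[0],384:384+416]=b[:,:416]; cv2.imwrite('pics/v10.png',o[:460])
P=cloud(c);z=P[...,2]; k=(abs(P[...,0]-.564)<.022)&(abs(P[...,1]+.152)<.008)&(z>.05)&(z<.085); q=P[k]; print(len(q),np.linalg.lstsq(np.c_[q[:,0]-.564,q[:,1]+.152,np.ones(len(q))],q[:,2],rcond=None)[0])
E
```

```text
5219 [ 0.0009 -0.3767  0.0632]
```

View pics/v10.png

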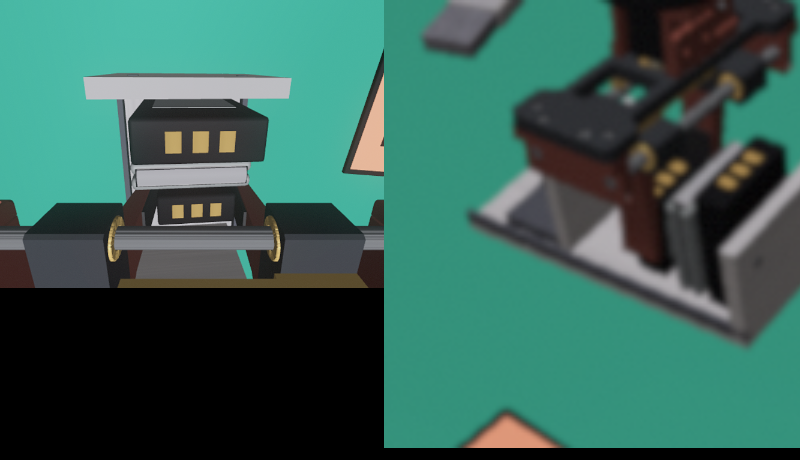

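The short pack sits behind the handset, level along x, with its top at about 63 mm (64 expected when seated). Releasing.

drive_tool(motion=[[0, -0.2, 0, 0], [0, 0, 0, 0], [0, 0, 0, 0], [0, 0, 0, 0], [0, 0, 0, 0]], jaw=8.0)

```text
t: 21.37
position: [0.563, -0.1544, 0.0446]
ee_rot: [2.192, 2.132, 0.093]
contact_force: [0.3, -0.6, -0.2]
finger_gap: 0.0793
```

drive_tool(motion=[[0, 0, 0, 0], [0, 0, -2.0, 0], [0, 0, -3.0, 0], [0, 0, -3.0, 0], [0, 0, -3.0, 0]])

```text
t: 21.78
position: [0.5473, -0.1512, 0.1498]
ee_rot: [2.202, 2.141, 0.082]
contact_force: [0.7, -0.6, -0.6]
finger_gap: 0.0801
```

```bash
cat >> rel.py <<'E'
rect('short',inx&(abs(z-.064)<.006)&(y>-.17)&(y<-.137))
rect('stop',inx&(abs(z-.071)<.008)&(y>-.23)&(y<-.18))
rect('grip',(abs(P[...,0]-.557)<.02)&(abs(z-.072)<.008)&(y>-.275)&(y<-.225))
E
python3 rel.py w11;  python3 plan.py 557 -250 110 -2
```

```text
tall h 0.0937 [ 564.9 -102. ] [22.3 62. ] 87.5 4845
held none
tcp [ 547.3 -151.2  149.8] tilt [ 0.0864 -0.0124 -0.9962]
handset h 0.0800 [ 562. -126.] [17.1 65.8] 87.8 2961
short h 0.0647 [ 565.3 -156.6] [21.5 49.8] 88.6 2435
stop h 0.0714 [ 558.4 -214.4] [ 9.6 80. ] 88.0 1754
grip h 0.0695 [ 557.6 -241.5] [ 4.5 20. ] 87.1 166
t 21.83 at [ 550.  -152.   155.6] jaw -1.6 tilt -0.995 delta [  7.  -98.  -45.6] turn 0.008 F [ 0.9 -0.1  3.7] gap 79.8
[-1.94, 0.11, 0.95, 0.002], [-1.94, 0.11, 0.95, 0.002], [-1.94, 0.11, 0.95, 0.002], [-1.94, 0.12, 0.95, 0.002], [-1.94, 0.12, 0.95, 0.002],
```

All three parts stand upright in the channel. I'll push the stop with closed fingers on the back of its grip block: go behind it, then descend.

drive_tool(motion=[[-2.7, 0.2, 0, 0], [-2.7, 0.2, 0, 0], [-2.7, 0.2, 0, 0], [-2.7, 0.1, 0, 0], [-2.7, 0.1, 0, 0]], jaw=0)

```text
t: 22.25
position: [0.5567, -0.2877, 0.1635]
ee_rot: [2.183, 2.14, 0.094]
contact_force: [1.0, -0.3, 0.3]
finger_gap: 0.0502
```

drive_tool(motion=[[0, 0, 0, 0], [0, 0, 0, 0], [0, 0, 0, 0], [0, 0, 0, 0], [0, 0, 0, 0]])

```text
t: 22.67
position: [0.5564, -0.2913, 0.1629]
ee_rot: [2.187, 2.134, 0.094]
contact_force: [0.5, -0.1, 0.4]
finger_gap: 0.017
```

```bash
python3 rel.py w12;  python3 plan.py 557 -282 60 -2
```

```text
tall none
held h 0.2013 [ 556.  -289.9] [23.7 33.4] 88.3 928
tcp [ 556.4 -291.3  162.9] tilt [ 0.103  -0.0177 -0.9945]
handset none
short h 0.0650 [ 565.3 -157.8] [19.6 50.1] 88.5 3422
stop h 0.0718 [ 558.5 -214.7] [ 8.1 80.1] 87.9 1958
grip h 0.0725 [ 557.  -248.7] [16.2 19.8] 87.8 813
t 22.72 at [ 556.4 -291.1  162.9] jaw -1.3 tilt -0.995 delta [   0.6    9.1 -102.9] turn 0.012 F [ 0.1 -0.4  0.6] gap 13.0
[0.21, -0.2, 2.04, 0.002], [0.21, -0.21, 2.04, 0.002], [0.21, -0.21, 2.04, 0.002], [0.21, -0.21, 2.04, 0.002], [0.21, -0.21, 2.04, 0.002],
```

drive_tool(motion=[[0, -0.3, 2.4, 0], [0, -0.3, 2.4, 0], [0, -0.2, 2.4, 0], [0, -0.2, 2.4, 0], [0, 0, 0.5, 0]])

```text
t: 23.13
position: [0.5603, -0.2896, 0.0619]
ee_rot: [2.175, 2.136, 0.098]
contact_force: [-0.4, 0.7, -0.5]
finger_gap: 0.0003
```

```bash
python3 plan.py 557 -275 60 -2
```

```text
t 23.13 at [ 560.3 -289.6   61.9] jaw -1.0 tilt -0.994 delta [-3.3 14.6 -1.9] turn 0.018 F [-0.4  0.7 -0.5] gap 0.3
[0.29, -0.08, 0.02, 0.004], [0.29, -0.08, 0.02, 0.004], [0.29, -0.08, 0.02, 0.004], [0.29, -0.08, 0.02, 0.004], [0.29, -0.08, 0.02, 0.004],
```

drive_tool(motion=[[1.0, -0.2, 0, 0.01], [1.0, 0, 0, 0], [1.0, 0, 0, 0], [1.0, 0, 0, 0], [1.0, 0, 0, 0]])

```text
t: 23.55
position: [0.5603, -0.2354, 0.0625]
ee_rot: [2.186, 2.124, 0.098]
contact_force: [-0.5, -2.8, -0.9]
finger_gap: 0.0004
```

```bash
python3 plan.py 558 -202 60 -2
```

```text
t 23.55 at [ 560.3 -235.4   62.5] jaw -1.6 tilt -0.994 delta [-2.3 33.4 -2.5] turn 0.007 F [-0.5 -2.8 -0.9] gap 0.4
[0.67, -0.07, 0.03, 0.001], [0.67, -0.07, 0.03, 0.001], [0.67, -0.07, 0.03, 0.001], [0.67, -0.07, 0.03, 0.001], [0.67, -0.07, 0.03, 0.001],
```

drive_tool(motion=[[0.5, 0, 0, 0], [0.4, 0, 0, 0], [0.4, 0, 0, 0], [0.4, 0, 0, 0], [0.4, 0, 0, 0]])

```text
t: 23.97
position: [0.5621, -0.2105, 0.065]
ee_rot: [2.18, 2.125, 0.1]
contact_force: [0.1, -2.9, -2.2]
finger_gap: 0.0009
```

```bash
python3 rel.py w13; python3 plan.py 558 -202 60 -2
```

```text
tall h 0.0938 [ 564.5 -106.3] [15.9 62.1] 89.5 14059
held h 0.0966 [ 558.8 -202.6] [11.1 24.6] 88.3 798
tcp [ 562.1 -210.5   65. ] tilt [ 0.1138 -0.0231 -0.9932]
handset h 0.0801 [ 561.9 -123.1] [16.8 65.6] 88.3 10383
short h 0.0667 [ 560.6 -148.4] [24.8 80.5] 88.1 6770
stop h 0.0747 [ 559.2 -191.9] [21.1 21.2] 9.0 2399
grip none
t 24.02 at [ 562.1 -209.8   64.9] jaw -1.4 tilt -0.993 delta [-4.1  7.8 -4.9] turn 0.010 F [-0.1 -0.1  0.1] gap 0.6
[0.16, -0.1, 0.08, 0.002], [0.16, -0.1, 0.08, 0.002], [0.16, -0.1, 0.08, 0.002], [0.16, -0.1, 0.08, 0.002], [0.16, -0.1, 0.08, 0.002],
```

drive_tool(motion=[[0.4, -0.2, 0.2, 0], [0.3, 0, 0.1, 0], [0.3, 0, 0, 0], [0.2, 0, 0, 0], [0.2, 0, 0, 0]])

```text
t: 24.43
position: [0.5624, -0.203, 0.0627]
ee_rot: [2.17, 2.118, 0.094]
contact_force: [-3.5, -13.4, 0.7]
finger_gap: 0.0003
```

```bash
python3 plan.py 558 -202 60 -2
```

```text
t 24.43 at [ 562.4 -203.    62.7] jaw -1.3 tilt -0.992 delta [-4.4  1.  -2.7] turn 0.013 F [ -3.5 -13.4   0.7] gap 0.3
[0.02, -0.09, 0.04, 0.003], [0.02, -0.09, 0.04, 0.003], [0.02, -0.09, 0.04, 0.003], [0.02, -0.09, 0.04, 0.003], [0.02, -0.09, 0.04, 0.003],
```

drive_tool(motion=[[0.3, 0, 0, 0], [0.3, 0, 0, 0], [0, 0, 0, 0], [0, 0, 0, 0], [0, 0, 0, 0]])

```text
t: 24.85
position: [0.5615, -0.204, 0.0623]
ee_rot: [2.168, 2.112, 0.087]
contact_force: [-0.2, 0.4, 0.4]
finger_gap: 0.0
```

drive_tool(motion=[[-1.0, 0, 0, 0], [-1.5, 0, 0, 0], [-1.5, 0, 0, 0], [-1.0, 0, 0, 0], [0, 0, 0, 0]])

```text
t: 25.27
position: [0.56, -0.2544, 0.0635]
ee_rot: [2.167, 2.118, 0.088]
contact_force: [0.2, 0.6, -0.7]
finger_gap: 0.0002
```

```bash
python3 rel.py w14; python3 plan.py 555 -260 160 -2; python3 - <<'E'
from h import *
c=load('w14');print(cv2.imwrite('pics/v14.png',c['im']))
E
```

```text
tall none
held h 0.0970 [ 556.3 -246. ] [11.2 24.5] 86.6 670
tcp [ 560.  -254.4   63.5] tilt [ 0.1183 -0.0381 -0.9922]
handset none
short h 0.0694 [ 560.9 -144.8] [17.3 80.7] 88.0 4155
stop h 0.0726 [ 559.3 -185.7] [20.2 11.3] 0.0 1774
grip h 0.0787 [ 557.8 -244. ] [ 5.3 21.3] 87.3 486
t 25.32 at [ 559.8 -253.7   63.3] jaw -1.2 tilt -0.992 delta [-4.8 -6.3 96.7] turn 0.014 F [-0.7 -0.5  1. ] gap 0.6
[-0.2, 0.14, -1.92, 0.003], [-0.2, 0.14, -1.92, 0.003], [-0.19, 0.14, -1.92, 0.003], [-0.19, 0.14, -1.92, 0.003], [-0.19, 0.14, -1.92, 0.003],
True
```

View pics/v14.png

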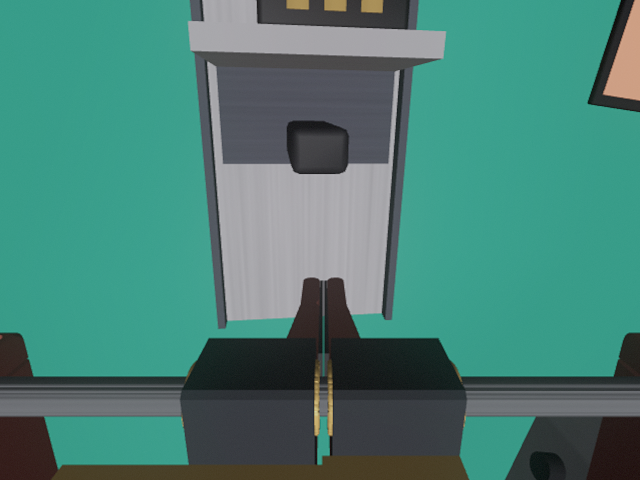

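The view shows the stop moved up to the row, with the short pack's contacts right behind the plate at the top (260–410, 0–25) and the fingers clear. The force rose to 13 N at the predicted distance. Now I raise and take the jaw axis to world y, so that the 7° tilt doesn't affect gripping the pot.

drive_tool(motion=[[-0.2, -0.1, -2.0, 0], [-0.2, 0, -2.0, 0], [0, 0, -2.0, 0], [0, 0, -2.0, 0], [0, 0, -2.0, 0]], jaw=8.0)

```text
t: 25.73
position: [0.5428, -0.25, 0.1598]
ee_rot: [2.177, 2.128, 0.083]
contact_force: [0.1, 0.1, -0.6]
finger_gap: 0.0305
```

```bash
python3 plan.py 451 229 150 89
```

```text
t 25.73 at [ 542.8 -250.   159.8] jaw -1.2 tilt -0.994 delta [-91.8 479.   -9.8] turn 1.567 F [ 0.1  0.1 -0.6] gap 30.5
[3.18, -0.68, -0.1, 0.104], [3.09, -1.01, -0.1, 0.104], [2.97, -1.33, -0.1, 0.104], [2.81, -1.63, -0.1, 0.104], [2.63, -1.91, -0.1, 0.104],
[2.41, -2.18, -0.1, 0.104], [2.17, -2.42, -0.1, 0.104], [1.91, -2.63, -0.1, 0.104], [1.62, -2.82, -0.1, 0.104], [1.32, -2.97, -0.1, 0.104],
[1.01, -3.09, -0.1, 0.104], [0.68, -3.18, -0.1, 0.104], [0.34, -3.23, -0.1, 0.104], [0.0, -3.25, -0.1, 0.104], [-0.34, -3.23, -0.1, 0.104],
```

```bash
python3 plan.py 451 229 150 86
```

```text
t 25.73 at [ 542.8 -250.   159.8] jaw -1.2 tilt -0.994 delta [-91.8 479.   -9.8] turn -1.523 F [ 0.1  0.1 -0.6] gap 30.5
[3.18, -0.68, -0.1, -0.102], [3.23, -0.36, -0.1, -0.102], [3.25, -0.03, -0.1, -0.102], [3.24, 0.3, -0.1, -0.102], [3.19, 0.63, -0.1, -0.102],
[3.11, 0.95, -0.1, -0.102], [3.0, 1.26, -0.1, -0.102], [2.86, 1.55, -0.1, -0.102], [2.68, 1.84, -0.1, -0.102], [2.48, 2.1, -0.1, -0.102],
[2.26, 2.34, -0.1, -0.102], [2.01, 2.56, -0.1, -0.102], [1.74, 2.75, -0.1, -0.102], [1.45, 2.91, -0.1, -0.102], [1.15, 3.04, -0.1, -0.102],
```

drive_tool(motion=[[3.2, -0.7, -0.3, -0.102], [3.2, -0.4, -0.3, -0.102], [3.2, 0, -0.2, -0.102], [3.2, 0.3, -0.1, -0.102], [3.2, 0.6, -0.1, -0.102]])

```text
t: 26.15
position: [0.5131, -0.0898, 0.1673]
ee_rot: [1.542, 2.598, 0.045]
contact_force: [1.2, 0.3, 0.1]
finger_gap: 0.0638
```

drive_tool(motion=[[3.1, 0.9, -0.1, -0.102], [3.0, 1.3, -0.1, -0.102], [2.9, 1.5, -0.1, -0.102], [2.7, 1.8, -0.1, -0.102], [2.5, 2.1, -0.1, -0.102]])

```text
t: 26.57
position: [0.4723, 0.0784, 0.1626]
ee_rot: [0.797, 2.911, -0.003]
contact_force: [0.8, 0.6, -0.4]
finger_gap: 0.0799
```

drive_tool(motion=[[2.2, 2.3, -0.1, -0.102], [2.0, 2.5, -0.1, -0.102], [1.6, 2.5, -0.1, -0.102], [1.2, 2.4, -0.1, -0.102], [0, 0, 0, -0.05]])

```text
t: 26.98
position: [0.4368, 0.2071, 0.1591]
ee_rot: [0.066, 3.021, -0.044]
contact_force: [0.7, -0.5, -0.4]
finger_gap: 0.0798
```

```bash
cat > w2.py <<'E'
from w import *
wr(sys.argv[1],449,229,.03,.035,.004)
R=Ro.from_rotvec(monitor.sense()['ee_rot']).as_matrix();print(R[:,2], 'q',monitor.sense()['q'])
E
python3 w2.py w15; python3 plan.py 450 229.5 29 90; python3 - <<'E'
from h import *
for n in('top','scene'):
    c=shot(n,n+'6'); P=cloud(c); z=P[...,2]; y=P[...,1]; inx=abs(P[...,0]-.563)<.05
    for nm,h,y0,y1 in(('tall',.094,-.125,-.08),('hs',.0805,-.13,-.1),('short',.0648,-.155,-.12),('stop',.0725,-.165,-.14)):
        k=inx&(abs(z-h)<.005)&(y>y0)&(y<y1); q=P[k]
        if len(q)>20: r=cv2.minAreaRect((q[:,:2]*1000).astype(np.float32)); print(n,nm,np.round(r[0],1),np.round(r[1],1),round(r[2],1),len(q))
a=cv2.resize(load('top6')['im'][230:320,350:470],None,fx=5,fy=5,interpolation=cv2.INTER_CUBIC);cv2.imwrite('pics/v16.png',a)
E
```

```text
px 335 390 200 254 h 0.0383 c [447.9 232.4] [39.9 40.9] ang 89.2 2337
[ 0.1178 -0.0325 -0.9925] q [ 0.4651  0.3119  2.0555 -0.1295  0.6872 -0.967 ]
t 27.03 at [436.8 205.9 159. ] jaw 87.5 tilt -0.993 delta [  13.2   23.6 -130. ] turn -0.044 F [-0.3 -0.1 -0. ] gap 80.2
[0.07, 0.55, 2.6, -0.009], [0.06, 0.56, 2.6, -0.009], [0.06, 0.56, 2.6, -0.009], [0.05, 0.56, 2.6, -0.009], [0.05, 0.56, 2.6, -0.009],
top tall [565.  -98.3] [22.1 61.3] 87.6 313
top hs [ 561.8 -118.3] [23.  64.3] 78.9 197
top short [ 560.1 -140.2] [80.  24.9] 2.0 249
top stop [ 560.3 -150.2] [10.9 79.3] 89.6 149
scene tall [567.1 -98.2] [24.1 62.3] 88.3 318
scene hs [ 570.1 -120.6] [63.4 23.1] 17.4 73
scene short [ 563.6 -135.9] [33.9 80.5] 87.1 256
scene stop [ 562.6 -150.8] [10.4 81.6] 87.7 171
```

View pics/v16.png

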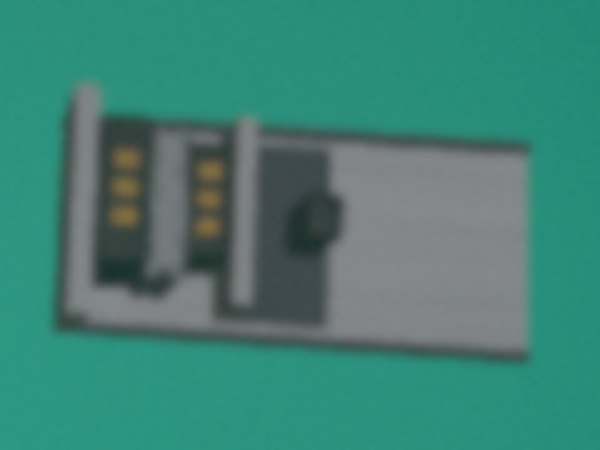

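The crop shows wall, tall pack, handset, short pack and stop plate in a closed row. By depth the tall pack's centre is at y=−98.3 and the stop face at about −146.4, so the gap is ~59–60 mm (60 expected). Now the pot.

drive_tool(motion=[[-0.6, 0.7, 1.2, -0.02], [-0.6, 0.7, 1.2, -0.02], [-0.6, 0.6, 1.2, 0], [-0.3, 0.4, 1.2, 0], [0, 0, 0, 0]])

```text
t: 27.55
position: [0.4662, 0.2228, 0.1124]
ee_rot: [0.041, 3.022, -0.048]
contact_force: [-0.1, -0.3, -0.4]
finger_gap: 0.0797
```

```bash
python3 w2.py w16; python3 plan.py 449 230.5 29 90
```

```text
px 307 376 179 246 h 0.0383 c [447.9 232.4] [40.4 40.1] ang 22.5 3635
[ 0.1187 -0.0334 -0.9924] q [ 0.4696  0.4358  2.0078 -0.1459  0.6118 -0.9583]
t 27.60 at [466.  222.6 113.1] jaw 88.4 tilt -0.992 delta [-17.    7.9 -84.1] turn -0.029 F [0.2 0.2 0.1] gap 80.0
[0.54, 0.2, 1.62, -0.006], [0.54, 0.2, 1.62, -0.006], [0.54, 0.2, 1.62, -0.006], [0.54, 0.21, 1.62, -0.006], [0.54, 0.21, 1.62, -0.006],
```

drive_tool(motion=[[1.0, 0.4, 1.0, -0.02], [0.8, 0.4, 1.0, 0], [0.4, 0.1, 1.8, 0], [0.3, 0.1, 1.8, 0], [0, 0, 0, 0]])

```text
t: 28.02
position: [0.449, 0.2282, 0.0565]
ee_rot: [0.028, 3.018, -0.047]
contact_force: [-1.7, -0.7, -0.2]
finger_gap: 0.08
```

```bash
python3 plan.py 449 230.5 29 90
```

```text
t 28.02 at [449.  228.2  56.5] jaw 88.8 tilt -0.992 delta [  0.    2.3 -27.5] turn -0.020 F [-1.7 -0.7 -0.2] gap 80.0
[0.07, 0.06, 0.54, -0.004], [0.07, 0.06, 0.54, -0.004], [0.07, 0.06, 0.54, -0.004], [0.07, 0.06, 0.54, -0.004], [0.07, 0.06, 0.54, -0.004],
```

drive_tool(motion=[[0.1, 0.2, 0.8, 0], [0.1, 0.1, 0.8, 0], [0.1, 0, 0.8, 0], [0, 0, 0.2, 0], [0, 0, 0, 0]])

```text
t: 28.43
position: [0.4509, 0.2296, 0.0313]
ee_rot: [0.035, 3.015, -0.046]
contact_force: [-0.7, -0.4, -0.3]
finger_gap: 0.0799
```

```bash
python3 plan.py 449 230.5 29 90
```

```text
t 28.43 at [450.9 229.6  31.3] jaw 88.6 tilt -0.992 delta [-1.9  0.9 -2.3] turn -0.025 F [-0.7 -0.4 -0.3] gap 79.9
[0.04, 0.02, 0.04, -0.005], [0.04, 0.02, 0.04, -0.005], [0.04, 0.02, 0.04, -0.005], [0.04, 0.02, 0.04, -0.005], [0.04, 0.02, 0.04, -0.005],
```

drive_tool(motion=[[0.3, 0.1, 0.6, 0], [0, 0, 0, 0], [0, 0, 0, 0], [0, 0, 0, 0], [0, 0, 0, 0]], jaw=3.0)

```text
t: 28.85
position: [0.4491, 0.2309, 0.025]
ee_rot: [0.035, 3.014, -0.045]
contact_force: [-0.9, 0.3, -0.6]
finger_gap: 0.0503
```

drive_tool(motion=[[0, 0, 0, 0], [0, 0, 0, 0], [0, 0, 0, 0], [0, 0, 0, 0], [0, 0, 0, 0]])

```text
t: 29.27
position: [0.4493, 0.2311, 0.0255]
ee_rot: [0.035, 3.014, -0.044]
contact_force: [0.7, -0.0, -0.5]
finger_gap: 0.04
```

```bash
python3 plan.py 470 260 90 89
```

```text
t 29.27 at [449.3 231.1  25.5] jaw 88.6 tilt -0.991 delta [20.7 28.9 64.5] turn -0.008 F [ 0.7 -0.  -0.5] gap 40.0
[-0.56, 0.55, -1.24, -0.002], [-0.56, 0.55, -1.24, -0.002], [-0.56, 0.55, -1.24, -0.002], [-0.57, 0.55, -1.24, -0.002], [-0.57, 0.55, -1.24, -0.002],
```

drive_tool(motion=[[-0.1, 0, -1.0, 0], [-0.2, 0, -1.5, 0], [-0.2, 0, -2.0, 0], [-0.2, 0, -2.0, 0], [0, 0, 0, 0]])

```text
t: 29.68
position: [0.4465, 0.2324, 0.0939]
ee_rot: [0.035, 3.018, -0.047]
contact_force: [0.2, 0.1, -1.1]
finger_gap: 0.04
```

```bash
python3 plan.py 550.6 376 75 89
```

```text
t 29.68 at [446.5 232.4  93.9] jaw 88.6 tilt -0.992 delta [104.1 143.6 -18.9] turn -0.007 F [ 0.2  0.1 -1.1] gap 40.0
[-1.96, 2.93, 0.54, -0.001], [-1.96, 2.93, 0.54, -0.001], [-1.97, 2.93, 0.54, -0.001], [-1.97, 2.92, 0.54, -0.001], [-1.98, 2.92, 0.54, -0.001],
```

drive_tool(motion=[[-2.0, 2.9, 0.3, 0], [-2.0, 2.9, 0.3, 0], [-2.0, 2.9, 0.5, 0], [-2.0, 2.9, 0.5, 0], [-1.6, 2.4, 0.4, 0]])

```text
t: 30.1
position: [0.5459, 0.3689, 0.0826]
ee_rot: [0.04, 3.022, -0.051]
contact_force: [0.4, 0.1, -1.1]
finger_gap: 0.0395
```

drive_tool(motion=[[0, 0, 0, 0], [0, 0, 0, 0], [0, 0, 0, 0], [0, 0, 0, 0], [0, 0, 0, 0]])

```text
t: 30.52
position: [0.5467, 0.3716, 0.0805]
ee_rot: [0.037, 3.022, -0.05]
contact_force: [0.3, 0.2, -0.9]
finger_gap: 0.0399
```

```bash
python3 plan.py 550.6 376 32 89; python3 - <<'E'
from h import *
c=shot('wrist','w17')
g=c['im'].max(2); P=cloud(c)
k=((g<60)&(abs(P[...,2]-.008)<.004)&(np.hypot(P[...,0]-.5506,P[...,1]-.376)<.05)); q=P[k][:,:2].astype(np.float32)*1000
print(k.sum(),cv2.minEnclosingCircle(q) if k.sum()>20 else '')
E
```

```text
t 30.52 at [546.7 371.6  80.5] jaw 88.5 tilt -0.992 delta [  3.9   4.4 -48.5] turn -0.009 F [ 0.3  0.2 -0.9] gap 39.9
[0.04, 0.12, 0.97, -0.002], [0.04, 0.12, 0.97, -0.002], [0.04, 0.12, 0.97, -0.002], [0.04, 0.12, 0.97, -0.002], [0.04, 0.12, 0.97, -0.002],
6092 ((548.5974731445312, 378.8916931152344), 33.55655288696289)
```

View pics/w17.png

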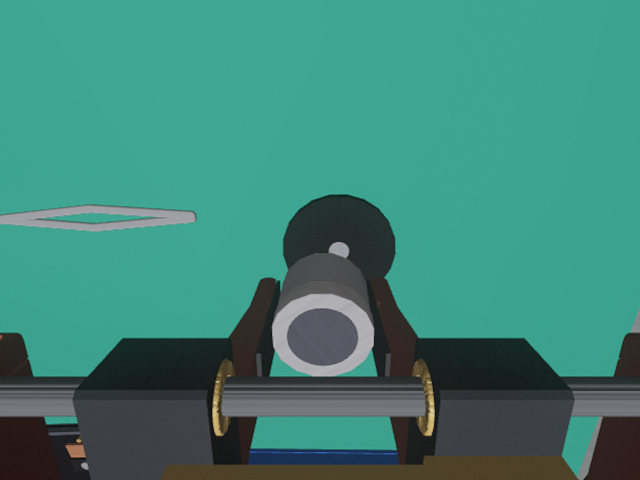

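The view shows the pot held between the fingers, with the pad (283–395, 195–290) directly below and beyond it. Descending.

drive_tool(motion=[[0.0, 0.3, 1.0, 0], [0.0, 0.2, 1.0, 0], [0.1, 0, 1.0, 0], [0.1, 0, 1.0, 0], [0, 0, 0, 0]])

```text
t: 30.98
position: [0.5487, 0.3734, 0.0368]
ee_rot: [0.04, 3.023, -0.051]
contact_force: [-0.4, -0.3, -0.7]
finger_gap: 0.0398
```

```bash
python3 plan.py 550 377 32 89
```

```text
t 30.98 at [548.7 373.4  36.8] jaw 88.4 tilt -0.992 delta [ 1.3  3.6 -4.8] turn -0.011 F [-0.4 -0.3 -0.7] gap 39.8
[-0.01, 0.08, 0.1, -0.002], [-0.01, 0.08, 0.1, -0.002], [-0.01, 0.08, 0.1, -0.002], [-0.01, 0.08, 0.1, -0.002], [-0.01, 0.08, 0.1, -0.002],
```

drive_tool(motion=[[0, 0.4, 0.3, 0], [0, 0, 0.2, 0], [0, 0, 0.2, 0], [0, 0, 0.1, 0], [0, 0, 0, 0]])

```text
t: 31.4
position: [0.5499, 0.378, 0.0316]
ee_rot: [0.04, 3.023, -0.053]
contact_force: [0.2, 0.5, -1.1]
finger_gap: 0.04
```

drive_tool(motion=[[0, 0, 0.2, 0], [0, 0, 0.2, 0], [0, 0, 0, 0], [0, 0, 0, 0], [0, 0, 0, 0]])

```text
t: 31.82
position: [0.5512, 0.3792, 0.0318]
ee_rot: [0.04, 3.021, -0.051]
contact_force: [-0.1, 0.3, -0.2]
finger_gap: 0.04
```

drive_tool(motion=[[0, -0.1, 0.4, 0], [0, 0, 0.2, 0], [0, 0, 0, 0], [0, 0, 0, 0], [0, 0, 0, 0]])

```text
t: 32.23
position: [0.5531, 0.3794, 0.0291]
ee_rot: [0.041, 3.018, -0.048]
contact_force: [-1.9, -1.1, 4.8]
finger_gap: 0.0402
```

Contact with the pad (Fz +5 N). Release gently, then rise.

drive_tool(motion=[[0, 0, -0.1, 0], [0, 0, 0, 0], [0, 0, 0, 0], [0, 0, 0, 0], [0, 0, 0, 0]], jaw=6.5)

```text
t: 32.65
position: [0.5529, 0.3784, 0.0289]
ee_rot: [0.041, 3.019, -0.051]
contact_force: [-1.2, -1.9, 3.3]
finger_gap: 0.0647
```

drive_tool(motion=[[0, 0, 0, 0], [-0.1, 0, -1.5, 0], [-0.2, 0, -2.0, 0], [-0.3, 0, -2.5, 0], [-0.3, 0, -2.5, 0]])

```text
t: 33.07
position: [0.5479, 0.3792, 0.1124]
ee_rot: [0.041, 3.029, -0.06]
contact_force: [0.0, 0.2, 0.8]
finger_gap: 0.065
```

drive_tool(motion=[[3.0, 0, -1.5, 0], [3.5, 0, -1.5, 0], [3.5, 0, -1.0, 0], [3.0, 0, 0, 0], [0, 0, 0, 0]])

```text
t: 33.48
position: [0.4149, 0.388, 0.1496]
ee_rot: [0.047, 3.016, -0.039]
contact_force: [-0.4, -0.2, -0.4]
finger_gap: 0.0652
```

```bash
python3 - <<'E'
from h import *
print(monitor.sense()['position'],monitor.sense()['t'])
for n in('top','scene'):
    c=shot(n,n+'9'); P=cloud(c); z=P[...,2]; x=P[...,0]; y=P[...,1]
    k=(np.hypot(x-.55,y-.377)<.04)&(z>.038)&(z<.06); q=P[k]
    if len(q)>20: print(n,'pot',np.median(q[:,2]),cv2.minAreaRect((q[:,:2]*1000).astype(np.float32)),len(q))
    t0=load(n+'0')
    k=(abs(x-.567)<.07)&(y>-.26)&(y<-.06)
    for nm,h,y0,y1 in(('tall',.094,-.125,-.08),('stop',.0725,-.165,-.14)):
        q=P[k&(abs(z-h)<.005)&(y>y0)&(y<y1)]
        if len(q)>20: r=cv2.minAreaRect((q[:,:2]*1000).astype(np.float32)); print(n,nm,np.round(r[0],1),np.round(r[1],1),round(r[2],1))
    # phone unchanged? compare dark/peach phone regions to the first picture
    boxes={'top':((245,172,325,216),(335,168,412,215)),'scene':((258,315,380,393),(153,275,256,350))}[n]
    print(n,'phone diff',[float(np.abs(c['im'][b:d,a:e].astype(int)-t0['im'][b:d,a:e]).mean()) for a,b,e,d in boxes])
a=load('top9')['im'][220:340,130:470]; b=load('scene9')['im'][170:370,170:570]
o=np.zeros((590,800,3),np.uint8); r=cv2.resize(a,(560,198),interpolation=cv2.INTER_CUBIC); o[:198,:560]=r; r=cv2.resize(b,(780,390)); o[200:590,:780]=r; cv2.imwrite('pics/v20.png',o)
E
```

```text
[0.4149 0.388  0.1496] 33.4833
top pot 0.04309356437101829 ((550.8829956054688, 376.6148986816406), (41.21208190917969, 39.01727294921875), 41.35261154174805) 279
top tall [565.  -98.4] [21.9 61.3] 88.2
top stop [ 560.8 -148.4] [78.3 14.8] 0.4
top phone diff [0.9768939393939394, 0.9464861379754996]
scene pot 0.04342965698256674 ((551.8259887695312, 377.3138122558594), (40.78669357299805, 39.9405517578125), 20.652740478515625) 506
scene tall [566.9 -97.4] [23.5 64.7] 86.5
scene stop [ 562.4 -150.9] [10.2 82.7] 88.1
scene phone diff [1.5616155247302788, 1.9171521035598706]
```

View pics/v20.png

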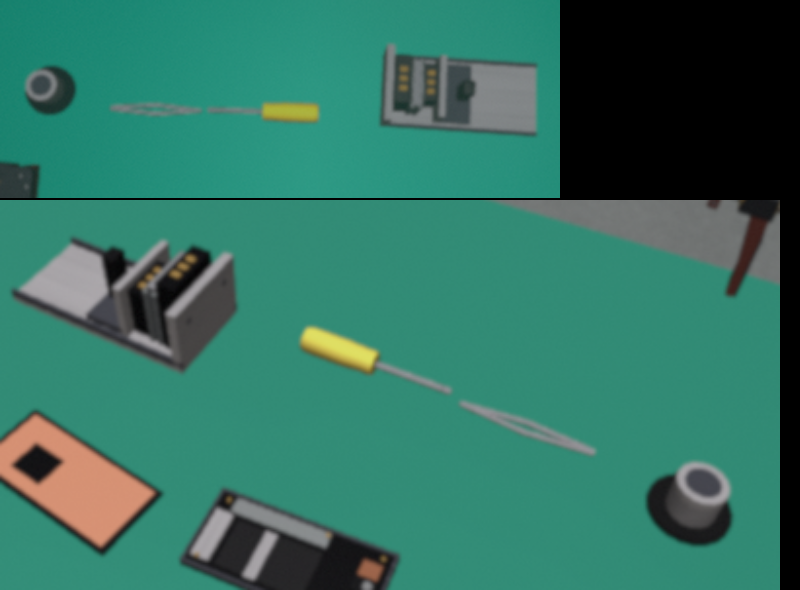

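The pot stands centred on the pad, its top at 43 mm as expected. The row is closed, both phones are unmoved, and the gripper is clear. Handing in.

```bash
python3 -c "
from h import *
print(ctrl.job_done(), monitor.sense()['t'])"
```

```text
the job is handed in; nothing more can be done
the job is handed in; nothing more can be done
```

The job is done and handed in at about 33.6 s of the 128 s allowed. The row reads wall, tall pack, handset, short pack, stop. The screw pot is on the pad, and the gripper is open and clear of everything.

**Row:** I placed the three parts standing in the channel, then pushed the stop home with closed fingers until the force rose to about 13 N. The last depth checks put the tall pack against the wall (centre y ≈ −98.3 mm; about −98.2 expected). The gap from stop face to wall measured about 59–60 mm; the three parts add up to 60 mm.

**Pot:** it stands upright with its top at 43 mm, as expected. Its centre is within about 1 mm of the pad's measured centre.

**Phone:** the last pictures show both phone-like objects where they were at the start.

**Disagreements and oddities:**
- The wrist camera read about 2–3 mm off the fixed cameras in y, so I used it mainly for relative distances.
- The tool tilt crept up to about 7° during the moves. I allowed for it in the grasps, and the placed parts came out level.
- The last top-view rectangle for the stop was mixed with its neighbours (78 by 15 mm). For the final stop position I relied on the scene view and the earlier top view.

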